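# Calibrate the counter scale

### The arm

A 6-joint arm with a two-finger parallel gripper is mounted at the origin on a cart in front of the work surface, level with it; the furniture and walls round the work are solid. World frame = base frame: x ahead of the robot, y to its left, z up, the work surface at z = 0. Lengths are in m, angles in rad, forces in N, time in s.
With the tool pointing down it reaches from about 0.3 to 0.775 m from the base axis. Payload 14.6 kg.
Tool frame: the origin (TCP) lies between the finger pads; the fingertips stand manip.nose_length ahead of it and the grasp point (between the pads) is the TCP (manip.nose_length is the distance from the TCP to the fingertips, in m); z points along the fingers, y is the direction in which the jaws open and shut (so a half turn about z gives the same grasp; the last joint's range is limited). The gripper opens to 85 mm and grips with 20 to 120 N. Pads are 22 mm wide; open, the fingers measure 114 mm over their backs; the gripper's body (76 mm by 85 mm) begins 54 mm behind the grasp point. The pads swing forward as they close: fully open they stand 13 mm farther back than shut.
Start: joints at [-1.373, 0.3, 1.521, -0, 1.321, -0.067], TCP at [0.144, -0.531, 0.25] pointing down, gripper open.
Joint ranges: [-3.03, 3.03], [-0.79, 2.21], [0.23, 2.52], [-1.04, 4.18], [0, 3.07], [-2.55, 2.55]. Speed limits (rad/s): [2.22, 2.22, 2.57, 3.14, 3.14, 3.14].

### API

Orientations are given as a unit quaternion [w, x, y, z].
In Python, from cell import monitor, eyes, manip gives the robot as it stands.
- The arm moves only by the tool step_arm, never from a script. Its argument "moves" is a list of rows, each an object with "offset": the shift along the world's x, y, z in m, a list of three; "roll": the turn about the world's z in rad. A call has 1 to 10 rows; each row is the pose to reach, as a shift and turn from the pose commanded when the call began; what a row does not reach only later rows make up. A row lasts 1/10 s, in which the tool goes at most 50 mm and 8.59 degrees, less where a joint would pass 70% of its speed; a pose out of reach is approached as far as the arm can. A call with a gripper value outside its range is refused whole. "fingers" is the opening in per cent of the stroke, from 0 (shut) to 100 (fully open), set as the call begins (left out, the last holds). The fingers move at their own pace and stop on an object; "grip_force" is the grip in N (left out, the last holds). Time passes only in rows, so rows that repeat a pose let the fingers close. It gives the time, the measured TCP pose, the force and the opening at its end, in the units of the state.
- monitor.get_obs(): the state, without advancing time (a new reading comes with each control period).
- eyes.get_image(name): name is "side" or "top"; returns a dict with "image" (400x640x3 uint8, red, green, blue), "fovy" (degrees; the focal length in pixels is half the picture's height over the tangent of half this angle, whatever the lens; pixels are square), "cx", "cy" (the principal point, pixels), "position" and "orientation" of the camera in the world. Camera axes: x right, y up, looking along -z (the intrinsics and any distortion apply to the point x, -y, -z); pixel columns grow to the right and rows downward; lengths in m; the calibration is good to about 2 mm. A picture is of the moment at which its call begins. There is no depth.
- manip.finish_job(): hands the job in, once; it reports no verdict.
The state is a dict: "time_s": time; "joint_pos": joint angles; "dq": joint speeds; "joint_torque": joint torques, N m; "position": TCP position; "eef_rot": TCP orientation; "contact_force": force on the tool from outside, world axes, zero at the start; "wrist_torque": the same for the moment, N m; "grip_width": finger opening in m.
Only numpy, scipy, OpenCV 4.12 (cv2) and the standard library are available. Lean on these libraries where they do the work, as an engineer would, in place of code of your own. Each camera call takes 0.05 s, during which the arm holds its last target.

### The job

Calibrate the deli's counter scale with the check weights in the steel tray: with the platter empty, push the stylus tip into the hole in the scale's left side to press the recessed calibration button fully in for about a second, then press the one-dot key; set every weight gently upright on the platter, let go and press the two-dot key; take all the weights off again and press the three-dot key. Finish with all the weights standing in the tray and the stylus lying in it too. Press the one-dot and three-dot keys only while the platter is empty and the two-dot key only while all the weights are on it, never press the round power key, and leave the other things where they stand.

Things in the scene. Friction and masses are not known exactly. Their poses are not given: they have to be found in the camera images.
- scale: Counter scale, white housing with rubber feet, fixed to the table, 260 mm deep (x) x 250 mm wide (y). Origin at the centre of its underside, z up; its own -x is the front (key panel), +y its left side (seen from the robot), +x the back (platter). Key panel: top of the housing 60 mm over the table, in the front 80 mm; behind the keys a low display head, own x -73 to -39 mm, y +-75 mm, up to 85 mm high. Behind it the platter.
- platter_top (a point): Centre of the platter's floor (axes as the scale's), 69 mm over the table. Steel platter 166 mm (x) x 240 mm (y) outside, with a 3 mm thick rim that stands 9 mm above its floor.
- cal_mouth (a point): Centre of the mouth of the round hole in the dark bezel in the scale's left side, on the side's surface, 38 mm over the table, at the scale's own x = -30 mm, y = +125 mm (axes as the scale's). The hole is 18 mm wide and 12 mm deep and runs level towards the scale's own -y. The calibration button fills it (14 mm wide), its face 6 mm inside the mouth.
- cal_button (a joint): Travel of the recessed calibration button, m: 0 = out, 0.0045 = fully in (moves to the scale's own -y). Springs back; needs 1.2 N to start and 4 N fully in.
- key_zero (a joint): Travel of the one-dot key (white, 24 x 26 mm; leftmost), its top (66 mm over the table when up) centred at the scale's own x = -100 mm, y = +72 mm; m: 0 = up, 0.004 = fully down (straight down). Springs back; 1.2 N to start, 4 N fully down. More than 0.0025 counts as a press.
- key_set (a joint): Travel of the two-dot key (white, 24 x 26 mm; second from left), its top (66 mm over the table when up) centred at the scale's own x = -100 mm, y = +24 mm; m: 0 = up, 0.004 = fully down (straight down). Springs back; 1.2 N to start, 4 N fully down. More than 0.0025 counts as a press.
- key_weigh (a joint): Travel of the three-dot key (white, 24 x 26 mm; third from left), its top (66 mm over the table when up) centred at the scale's own x = -100 mm, y = -24 mm; m: 0 = up, 0.004 = fully down (straight down). Springs back; 1.2 N to start, 4 N fully down. More than 0.0025 counts as a press.
- key_power (a joint): Travel of the power key (black, round, 22 mm wide; rightmost), its top (66 mm over the table when up) centred at the scale's own x = -100 mm, y = -72 mm; m: 0 = up, 0.004 = fully down (straight down). Springs back; 1.2 N to start, 4 N fully down. Not to be pressed.
- stylus_handle (a point): Centre of the stylus's black flat-sided handle (80 mm long, 18 mm wide, 18 mm high), 9 mm above what it lies on; own x to the tip. Balance point about here. The stylus is 135 mm long, 50 g.
- stylus_tip (a point): Tip of the stylus's steel pin (6 mm thick, 55 mm long, straight on the handle's axis), 95 mm ahead of the handle's centre.
- tray_in (a point): Centre of the inner floor of the shallow steel tray, 2.5 mm over the table. Tray fixed to the table, 175 mm (its own x) x 250 mm (y) outside, walls 2.5 mm thick and 14 mm high; the weights begin in its own +y part (+y to the robot's left), its -y strip is free for the stylus.
- weight1_mid (a point): Steel check weight, about 500 g, half-way up on its axis (31 mm over its foot). Round: body 48 mm wide and 36 mm high, narrow neck, then a knob 28 mm wide from 46 mm to 62 mm (top). Two to four of these weights are there; absent ones are None from the start.
- weight2_mid (a point): Steel check weight, about 500 g, half-way up on its axis (31 mm over its foot). Round: body 48 mm wide and 36 mm high, narrow neck, then a knob 28 mm wide from 46 mm to 62 mm (top). Two to four of these weights are there; absent ones are None from the start.
- weight3_mid (a point): Steel check weight, about 500 g, half-way up on its axis (31 mm over its foot). Round: body 48 mm wide and 36 mm high, narrow neck, then a knob 28 mm wide from 46 mm to 62 mm (top). Two to four of these weights are there; absent ones are None from the start.
- weight4_mid (a point): Steel check weight, about 500 g, half-way up on its axis (31 mm over its foot). Round: body 48 mm wide and 36 mm high, narrow neck, then a knob 28 mm wide from 46 mm to 62 mm (top). Two to four of these weights are there; absent ones are None from the start.
- funnel_handle (a point): Front end of the coffee brewer's funnel handle (fixed), which sticks out over the table, 290 to 350 mm above it: pass it nearer the robot, gripper's body and wrist clear. The brewer's head, 360 to 480 mm up, begins 55 mm further back. A meat slicer fills the table right of y = -0.43 m (parts of it out to x = 0.35 m): back away from it towards the robot before swinging over the work.
- platter: The platter's floor plate, without its rim; origin under its centre, 3 mm below its upper face.
- mug: Bystander, to be left alone: stoneware mug, 117 x 91 x 101 mm, between tray and scale at the back. Origin at the centre of its foot.
- can: Bystander, to be left alone: yellow paper can, 71 mm wide, 102 mm high, behind the tray. Origin at the centre of its foot.
- tub: Bystander, to be left alone: small dairy tub, 72 mm wide, 71 mm high, behind the tray. Origin at the centre of its foot.
- jar1: Bystander, to be left alone: spice jar, 45 mm wide, 100 mm high, right of the scale. Origin at the centre of its foot.
- jar2: Bystander, to be left alone: spice jar, 46 mm wide, 100 mm high, right of the scale. Origin at the centre of its foot.
- jar3: Bystander, to be left alone: spice jar, 41 mm wide, 105 mm high, right of the scale. Origin at the centre of its foot.
- mill: Bystander, to be left alone: wooden pepper mill, 58 mm wide, 170 mm high, right of the scale. Origin at the centre of its foot.

How it is judged:
By the outcome, as a careful person would: the job done as asked, in the order asked, and still so for the second after the job is handed in, with the robot touching nothing.
Of weight1, weight2, weight3, weight4 only 2 to 4 are there at a start; the rules pass over those that are not, and their reading is None.
At some moment in a run one of weight1, weight2, weight3, weight4, stylus may be knocked a few centimetres aside while the robot is not near it.
It also fails if it takes over 210 s, if anything falls off the work surface, if the arm or the gripper's body presses on something with over 40 N, if the wrist force passes 120 N, or if a joint passes its speed limit or range.

## Working session

There is one attempt and no reset: what is moved stays moved. The work goes in short steps, Python scripts to look and compute and a tool call to move; the robot and the scene stay as the last step left them, time stands still between calls to the robot, and variables do not carry over. Pictures are saved under pics/ and viewed, and the job is handed in when it is done.

Besides the shell and the picture viewer there is one more tool, called after "Emit:" in YAML: its name, and indented under it one key for each argument. step_arm: Moves the arm, as the interface text tells. Its arguments: {"type":"object","properties":{"moves":{"type":"array","items":{"type":"object","properties":{"offset":{"type":"array","items":{"type":"number"}},"roll":{"type":"number"}}}},"fingers":{"type":"number"},"grip_force":{"type":"number"}},"required":["moves"]}

```bash
ls; mkdir -p pics
python3 - <<'E'
from cell import monitor, eyes, manip
import cv2
print(monitor.get_obs(), manip.nose_length)
for n in ("side","top"):
    d=eyes.get_image(n); cv2.imwrite(f"pics/{n}0.png",d["image"][:,:,::-1])
    print({k:v for k,v in d.items() if k!="image"})
E
```

```text
pics
{'time_s': 0.0, 'joint_pos': array([-1.37262326e+00,  3.00487416e-01,  1.52158987e+00, -8.88013613e-06,
        1.32069225e+00, -6.65735311e-02]), 'dq': array([-0.00093834,  0.00082995, -0.0001715 , -0.00034817,  0.00011904,
        0.00086904]), 'joint_torque': array([-4.72796146e-04, -5.43498766e+01, -3.61798167e+01, -4.98202371e-05,
        4.05806699e-03,  2.15424734e-06]), 'position': array([ 0.14388299, -0.530626  ,  0.24970863]), 'eef_rot': array([-5.86884957e-04,  9.91251124e-01,  1.31988118e-01, -4.29833266e-05]), 'contact_force': array([0.18781703, 0.62523512, 0.05803511]), 'wrist_torque': array([ 0.03089883, -0.01766193, -0.01078614]), 'grip_width': 0.0855131182482592} 0.019
{'fovy': 54.42431248892998, 'cx': 318.53807423578934, 'cy': 198.12330452299167, 'position': array([0.1456596 , 0.47249602, 1.13176646]), 'orientation': array([-0.35361125, -0.10067053,  0.27254485,  0.88912532])}
{'fovy': 46.501742943407166, 'cx': 317.69307502511043, 'cy': 196.88717622514628, 'position': array([-0.30013954,  0.42158402,  1.55870899]), 'orientation': array([-0.51316097, -0.15328975,  0.25431605,  0.80528965])}
```

View pics/side0.png

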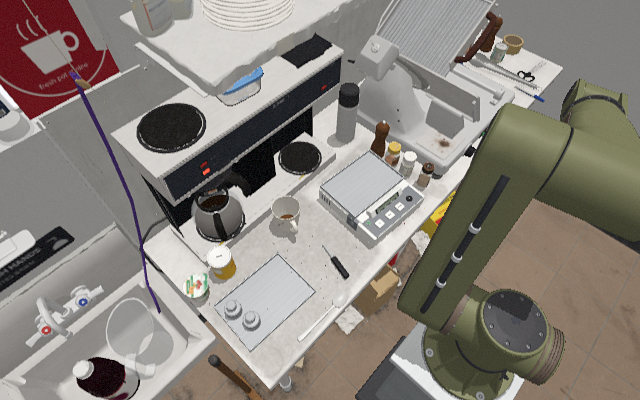

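View pics/top0.png

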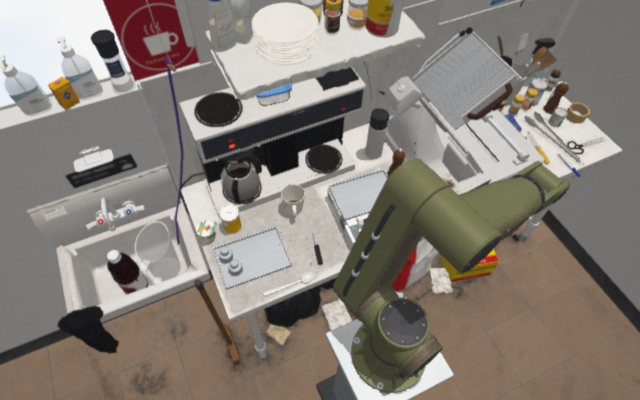

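Side view: two weights in the tray at about (232,309) and (251,320), the stylus at (338,262), and the scale around (375,190). Next I'll write helpers and zoom in.

```bash
cat > h.py <<'E'
import numpy as np, cv2
from scipy.spatial.transform import Rotation as R
from cell import monitor, eyes, manip
def grab(n,save=None):
    d=eyes.get_image(n)
    if save: cv2.imwrite(save,d["image"][:,:,::-1])
    return d
def rot(d):
    q=d["orientation"]; return R.from_quat([q[1],q[2],q[3],q[0]]).as_matrix()
def ray(d,u,v):
    f=200/np.tan(np.radians(d["fovy"])/2)
    c=np.array([(u-d["cx"])/f,-(v-d["cy"])/f,-1.]); w=rot(d)@c
    return d["position"],w/np.linalg.norm(w)
def onz(d,u,v,z):
    p,w=ray(d,u,v); return p+w*(z-p[2])/w[2]
def proj(d,P):
    f=200/np.tan(np.radians(d["fovy"])/2)
    c=rot(d).T@(np.asarray(P)-d["position"]); return np.array([d["cx"]+f*c[0]/-c[2],d["cy"]-f*c[1]/-c[2]])
def tri(rays):
    A=0;b=0
    for p,w in rays:
        M=np.eye(3)-np.outer(w,w); A=A+M; b=b+M@p
    x=np.linalg.solve(A,b)
    return x,[np.linalg.norm((np.eye(3)-np.outer(w,w))@(x-p)) for p,w in rays]
def crop(d,x0,y0,x1,y1,s,fn):
    cv2.imwrite(fn,cv2.resize(d["image"][y0:y1,x0:x1,::-1],None,fx=s,fy=s,interpolation=cv2.INTER_CUBIC))
E
python3 - <<'E'
from h import *
d=grab("side")
crop(d,200,230,360,350,5,"pics/s1.png")
crop(d,310,140,440,240,6,"pics/s2.png")
d=grab("top")
crop(d,200,180,360,300,5,"pics/t1.png")
print(monitor.get_obs()['time_s'])
E
```

```text
0.2
```

View pics/s1.png

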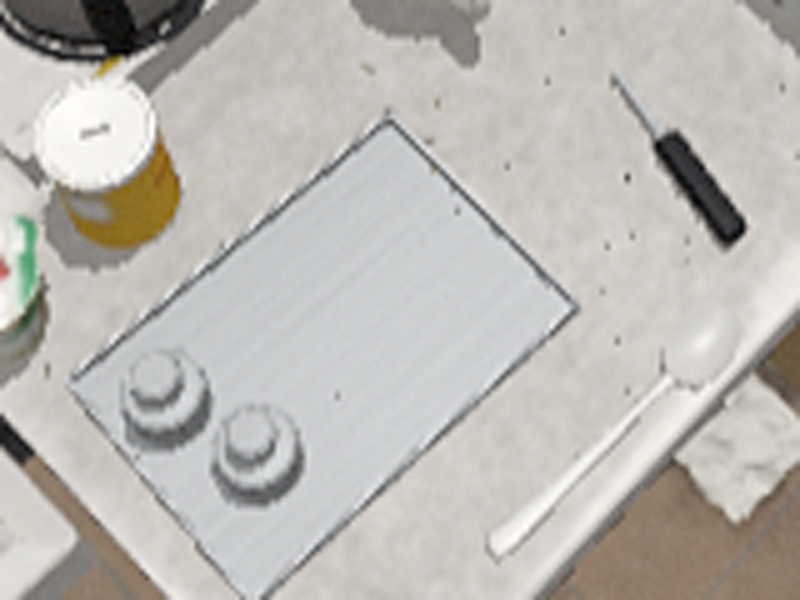

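View pics/s2.png

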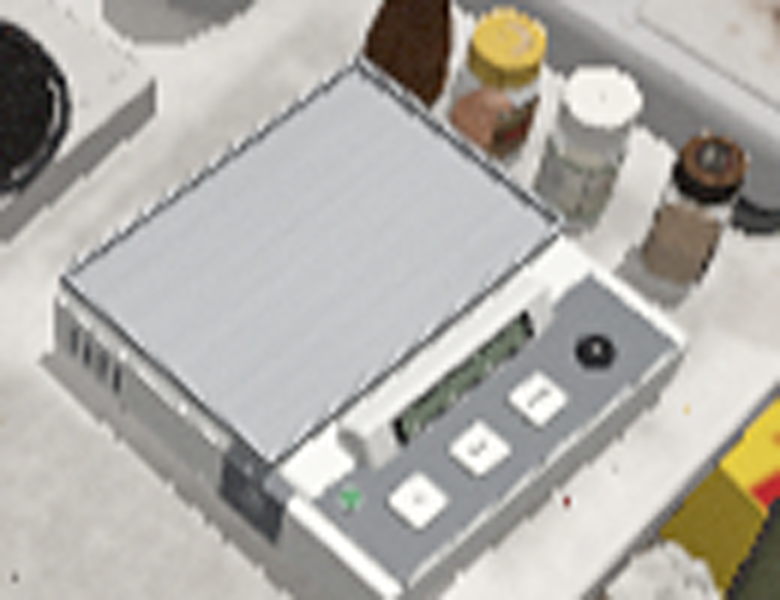

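View pics/t1.png

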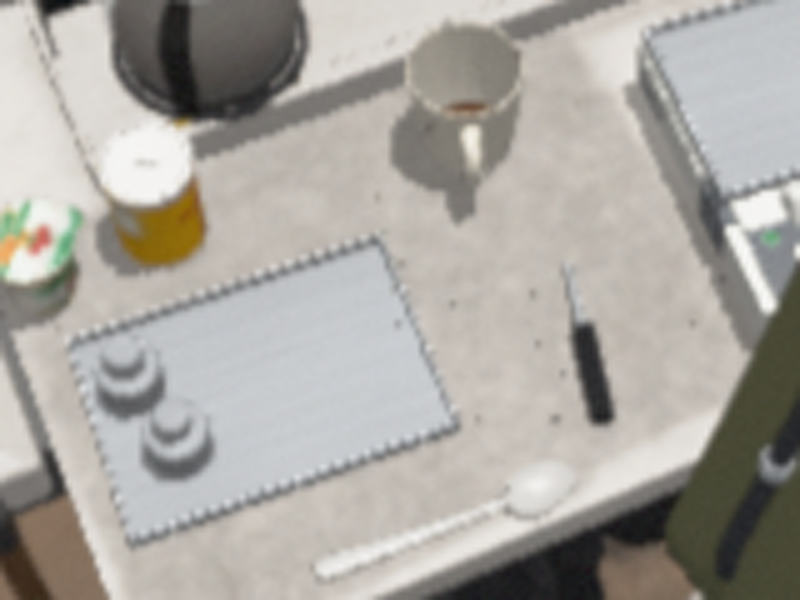

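```bash
cat > m1.py <<'E'
from h import *
S=grab("side"); T=grab("top")
cs=lambda x,y:(200+(x+.5)/5-.5,230+(y+.5)/5-.5)
ct=lambda x,y:(200+(x+.5)/5-.5,180+(y+.5)/5-.5)
c2=lambda x,y:(310+(x+.5)/6-.5,140+(y+.5)/6-.5)
r=lambda a:np.round(np.array(a)*1000,1)
def both(name,s,t):
    x,e=tri([ray(S,*cs(*s)),ray(T,*ct(*t))]); print(name,r(x),r(e))
def both_z(name,s,t,z): print(name,'S',r(onz(S,*cs(*s),z)),'T',r(onz(T,*ct(*t),z)) )
for n,s,t in [("trayBR",(388,118),(378,238)),("trayFR",(577,308),(455,428)),("trayBL",(70,382),(70,342))]:
    both(n,s,t); both_z(n,s,t,.014)
print("trayFL T",r(onz(T,*ct(133,545),.014)))
for n,s,t,z in [("tip",(614,78),(568,265),.009),("hend",(738,236),(602,420),.009),("hfront",(665,140),(582,325),.012),("w1top",(158,372),(125,355),.0645),("w2top",(250,428),(178,418),.0645)]:
    both(n,s,t); both_z(n,s,t,z)
for n,s,z in [("k0",(418,500),.066),("kset",(480,447),.066),("kw",(538,398),.066),("kp",(596,350),.066),("pBR",(362,60),.078),("pFR",(560,225),.078),("pBL",(65,280),.078),("pFL",(270,462),.078)]:
    print(n,r(onz(S,*c2(*s),z)))
E
python3 m1.py
```

```text
trayBR [605.4 153.4  -7.5] [0.6 0.6]
trayBR S [597.1 158.9  14. ] T [592.6 157.6  14. ]
trayFR [429.1 163.4  -4.8] [1.4 1.4]
trayFR S [425.1 167.3  14. ] T [419.5 167.8  14. ]
trayBL [617.1 400.4  -6.7] [0.5 0.5]
trayBL S [608.4 402.2  14. ] T [605.2 400.3  14. ]
trayFL T [431.3 410.5  14. ]
tip [521.7  29.6 -10.8] [1.1 1.1]
tip S [514.4  38.2   9. ] T [512.1  33.6   9. ]
hend [ 3.873e+02  6.290e+01 -1.000e-01] [1.4 1.4]
hend S [386.2  64.9   9. ] T [382.4  66.3   9. ]
hfront [4.643e+02 4.430e+01 3.000e-01] [0.5 0.5]
hfront S [460.7  49.1  12. ] T [458.9  46.7  12. ]
w1top [569.7 366.   28.9] [1.3 1.3]
w1top S [556.5 368.3  64.5] T [548.9 368.5  64.5]
w2top [512.7 348.2  12.8] [0.1 0.1]
w2top S [495.8 353.8  64.5] T [485.5 350.8  64.5]
k0 [ 418.5 -121.6   66. ]
kset [ 414.7 -170.4   66. ]
kw [ 410.8 -217.2   66. ]
kp [ 406.4 -264.9   66. ]
pBR [ 626.8 -330.1   78. ]
pFR [ 468.5 -312.2   78. ]
pBL [645.  -90.7  78. ]
pFL [486.4 -79.2  78. ]
```

Emit:
step_arm:
  moves:
    - {"offset": [-0.01, 0.05, 0], "roll": 0.15}
    - {"offset": [-0.01, 0.1, 0], "roll": 0.3}
    - {"offset": [0.01, 0.15, 0], "roll": 0.45}
    - {"offset": [0.05, 0.19, 0], "roll": 0.6}
    - {"offset": [0.08, 0.23, 0], "roll": 0.75}
    - {"offset": [0.11, 0.27, 0], "roll": 0.9}
    - {"offset": [0.14, 0.31, 0], "roll": 1.05}
    - {"offset": [0.17, 0.35, 0], "roll": 1.2}
    - {"offset": [0.19, 0.39, 0], "roll": 1.35}
    - {"offset": [0.2, 0.43, 0], "roll": 1.5}
  fingers: 60

```text
time_s: 1.3
position: [0.3448, -0.0989, 0.2504]
eef_rot: [0.0, 0.633, 0.774, 0.0]
contact_force: [1.5, -0.0, -0.3]
grip_width: 0.0514
```

Emit:
step_arm:
  moves:
    - {"offset": [0.01, 0.05, 0], "roll": 0.15}
    - {"offset": [0.02, 0.09, 0], "roll": 0.3}
    - {"offset": [0.04, 0.12, 0], "roll": 0.45}
    - {"offset": [0.06, 0.14, 0], "roll": 0.6}
    - {"offset": [0.08, 0.155, -0.02], "roll": 0.75}
    - {"offset": [0.08, 0.155, -0.05], "roll": 0.9}
    - {"offset": [0.08, 0.155, -0.08], "roll": 1.05}
    - {"offset": [0.08, 0.155, -0.1], "roll": 1.16}
    - {"offset": [0.08, 0.155, -0.1], "roll": 1.16}
    - {"offset": [0.08, 0.155, -0.1], "roll": 1.16}

```text
time_s: 2.3
position: [0.4242, 0.0542, 0.1509]
eef_rot: [0.0, 0.11, 0.994, 0.0]
contact_force: [0.7, -0.7, 0.4]
grip_width: 0.0512
```

Run:
```python
from h import *
o=monitor.get_obs(); print(o)
S=grab("side","pics/side2.png");T=grab("top","pics/top2.png")
crop(S,200,150,360,290,5,"pics/s3.png"); crop(T,200,150,360,290,5,"pics/t3.png")
for d in(S,T):
    print(proj(d,o['position']),proj(d,o['position']-[0,0,manip.nose_length]))
```

```text
{'time_s': 2.3, 'joint_pos': array([ 4.13743072e-02,  1.47669321e-01,  1.96007266e+00,  8.75495168e-07,
        1.03366493e+00, -1.30925110e+00]), 'dq': array([-0.00147118, -0.02055626, -0.01524746, -0.00156014,  0.00291986,
        0.00327929]), 'joint_torque': array([ 3.85954231e-02, -3.81764603e+01, -2.95767939e+01, -2.88982401e-04,
       -1.27971922e-01, -3.49845970e-01]), 'position': array([0.42418202, 0.05419178, 0.1509365 ]), 'eef_rot': array([9.17511043e-05, 1.09863467e-01, 9.93946684e-01, 1.43843287e-05]), 'contact_force': array([ 0.74192478, -0.73719842,  0.41980104]), 'wrist_torque': array([-0.02738084, -0.00241078, -0.02497153]), 'grip_width': 0.051164368164931084}
[343.22606084 245.78910335] [342.78240229 248.81843518]
[318.72761575 234.1112487 ] [318.64134503 236.82045892]
```

View pics/s3.png

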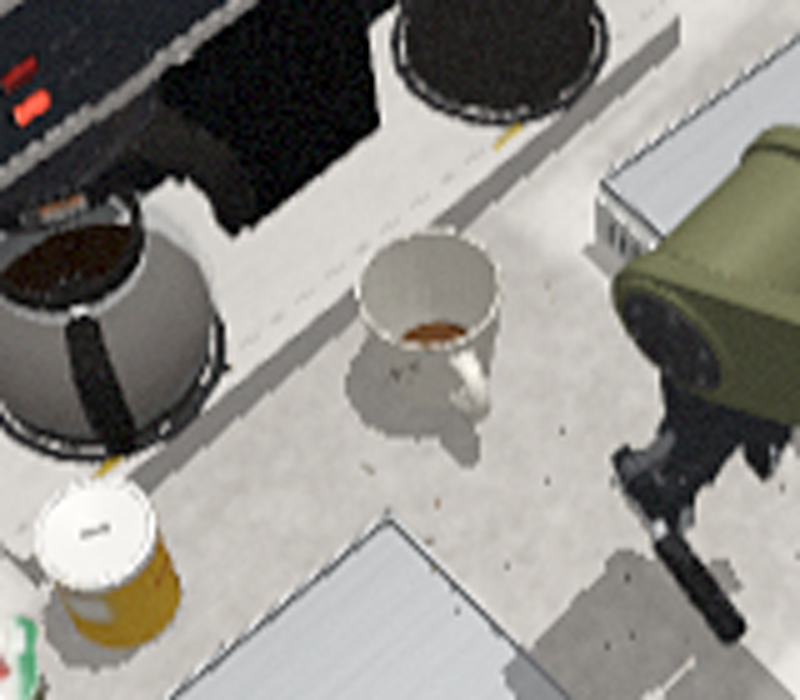

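View pics/t3.png

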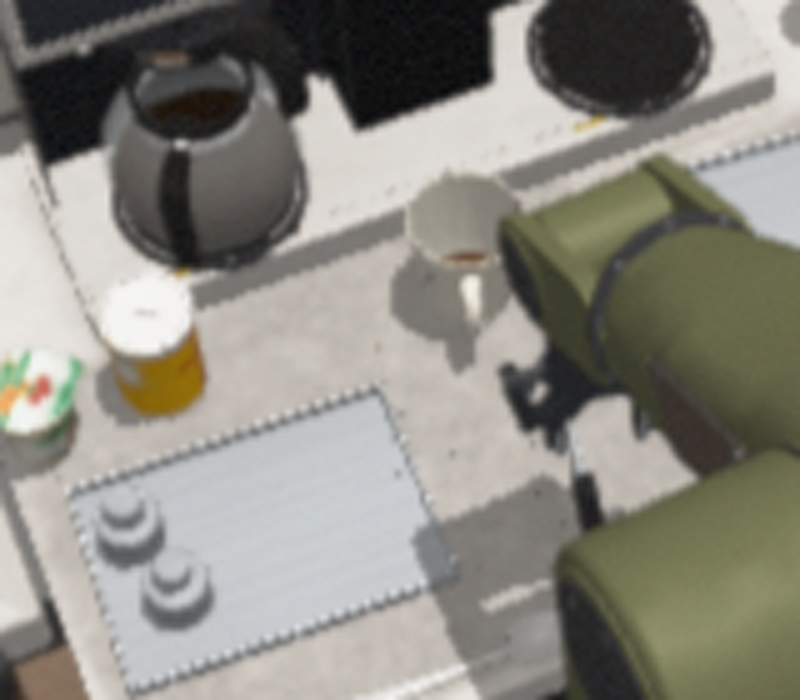

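View pics/side2.png

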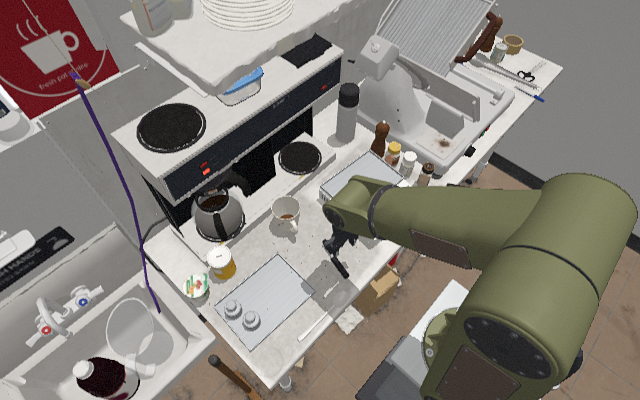

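Run:
```python
from h import *
S=grab("side"); im=cv2.imread("pics/side0.png")
r=lambda a:np.round(np.array(a)*1000,1)
g=im.max(axis=2).astype(int); m=np.zeros_like(g,np.uint8)
m[250:282,326:352]=(g[250:282,326:352]<110)
n,l,st,c=cv2.connectedComponentsWithStats(m,connectivity=8)
k=1+np.argmax(st[1:,4]); print(st[k],c[k])
ys,xs=np.where(l==k)
for z in (.009,.012):
    P=np.array([onz(S,x,y,z)[:2] for x,y in zip(xs,ys)])
    mu=P.mean(0); w,v=np.linalg.eigh(np.cov((P-mu).T)); a=v[:,1]*np.sign(v[0,1])
    t=(P-mu)@a; print(z,r(mu),np.arctan2(a[1],a[0]),r([t.min(),t.max()]))
tip=onz(S,200+614.5/5-.5,230+78.5/5-.5,.009)[:2]; print(r(tip), np.arctan2(*(tip-mu)[::-1]), np.linalg.norm(tip-mu))
for z in(.29,.32,.35): print("funnel",r(onz(S,248,196,z)))
```

```text
[331 256  18  24 158] [339.59493671 267.26582278]
0.009 [424.1  57.3] -0.2516966330628859 [-40.9  40.9]
0.012 [423.3  58.4] -0.25169663306288553 [-40.8  40.8]
[514.4  38.2] -0.21817121132354544 0.09334630915728588
funnel [659.7 175.8 290. ]
funnel [641.4 186.4 320. ]
funnel [623. 197. 350.]
```

Emit:
step_arm:
  moves:
    - {"offset": [0, 0.003, -0.04], "roll": -0.01}
    - {"offset": [0, 0.003, -0.08], "roll": -0.01}
    - {"offset": [0, 0.003, -0.11], "roll": -0.01}
    - {"offset": [0, 0.003, -0.129], "roll": -0.01}
    - {"offset": [0, 0.003, -0.129], "roll": -0.01}
    - {"offset": [0, 0.003, -0.129], "roll": -0.01}

```text
time_s: 3.05
position: [0.4245, 0.0572, 0.0223]
eef_rot: [0.0, 0.114, 0.994, 0.0]
contact_force: [0.9, 0.1, 0.5]
grip_width: 0.0513
```

Emit:
step_arm:
  moves:
    - {"offset": [0, 0, 0], "roll": 0}
    - {"offset": [0, 0, 0], "roll": 0}
    - {"offset": [0, 0, 0], "roll": 0}
    - {"offset": [0, 0, 0], "roll": 0}
    - {"offset": [0, 0, 0], "roll": 0}
    - {"offset": [0, 0, 0], "roll": 0}
  fingers: 0
  grip_force: 50

```text
time_s: 3.65
position: [0.4246, 0.0572, 0.0225]
eef_rot: [0.001, 0.113, 0.994, 0.0]
contact_force: [-3.7, -0.6, 12.2]
grip_width: 0.0165
```

Emit:
step_arm:
  moves:
    - {"offset": [0, 0, 0.03], "roll": 0}
    - {"offset": [0, 0, 0.06], "roll": 0}
    - {"offset": [0, 0, 0.1], "roll": 0}
    - {"offset": [0, 0, 0.1], "roll": 0}
    - {"offset": [0, 0, 0.1], "roll": 0}

```text
time_s: 4.15
position: [0.4242, 0.0572, 0.122]
eef_rot: [0.001, 0.113, 0.994, 0.0]
contact_force: [-0.4, 0.4, -0.5]
grip_width: 0.0167
```

Run:
```python
from h import *
o=monitor.get_obs(); print(o['contact_force'],o['wrist_torque'],o['position'],o['grip_width'])
S=grab("side");T=grab("top")
crop(S,280,170,400,290,5,"pics/s4.png"); crop(T,260,180,380,290,5,"pics/t4.png")
```

```text
[-0.35349405  0.35339915 -0.48309499] [ 0.0392277   0.0255051  -0.05362541] [0.42419466 0.0572059  0.12203553] 0.016654607573248263
```

View pics/s4.png

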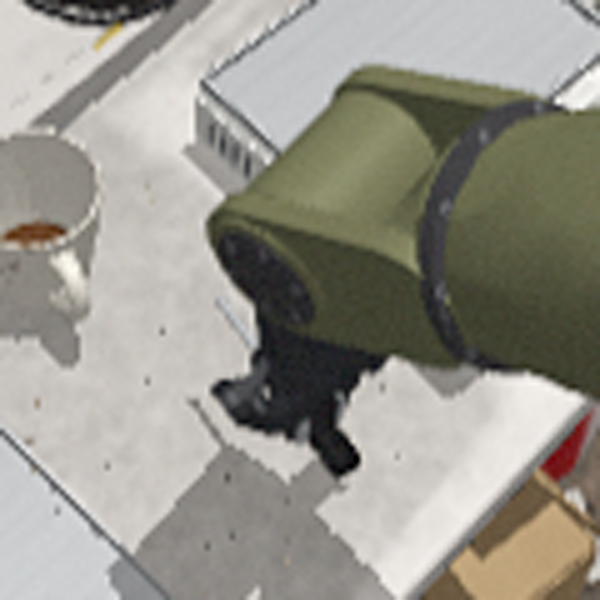

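View pics/t4.png

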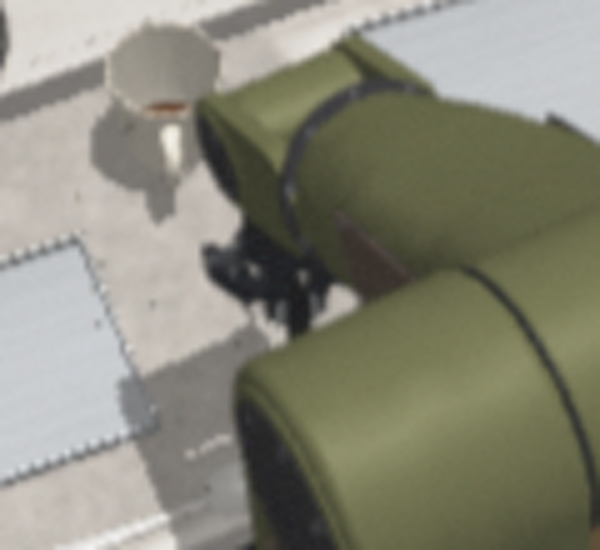

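Run:
```python
from h import *
S=grab("side")
r=lambda a:np.round(np.array(a)*1000,1)
for z in(.1,.1085,.117): print(r(onz(S,280+220.5/5-.5,170+302/5-.5,z)))
a=np.array([np.cos(-.23),np.sin(-.23),0])
for z in(.1,.1085,.117): print(z,proj(S,np.array([.4242,.0572,z])+.095*a), (proj(S,np.array([.4242,.0572,.1085])-.04*a)-[280,170])*5)
```

```text
[517.   33.1 100. ]
[513.9  36.7 108.5]
[510.8  40.3 117. ]
0.1 [323.1154381  230.46183836] [348.66558763 469.00814952]
0.1085 [323.18193297 229.0853773 ] [348.66558763 469.00814952]
0.117 [323.24923638 227.69217917] [348.66558763 469.00814952]
```

Run:
```python
from h import *
S=grab("side")
im=cv2.imread("pics/side0.png")
p=proj(S,[.4928,-.0748,.038]); print(p,(p-[310,140]+.5)*6-.5)
crop(dict(image=im[:,:,::-1]),335,200,385,240,16,"pics/bez.png"); print((p-[335,200]+.5)*16)
```

```text
[351.10369083 222.613132  ] [249.12214499 498.17879199]
[265.65905331 369.81011198]
```

View pics/bez.png

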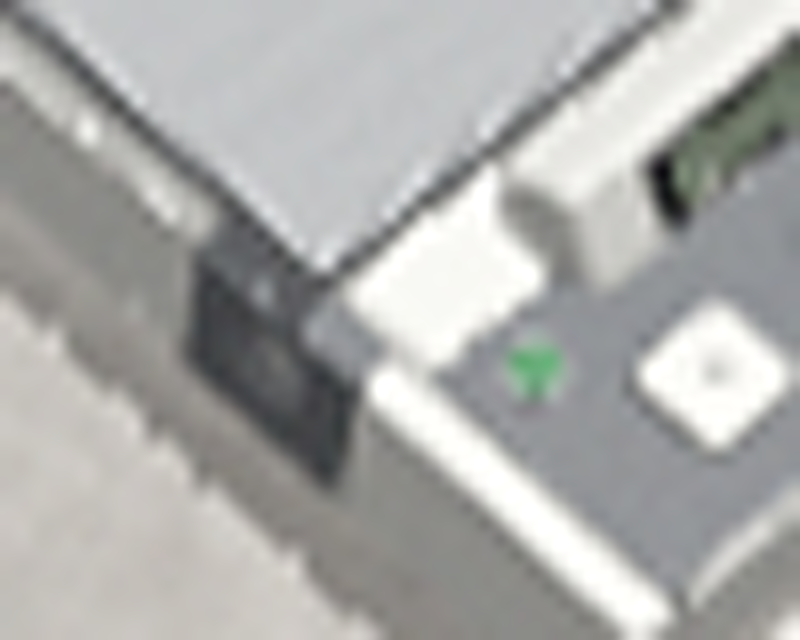

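Run:
```python
from h import *
S=grab("side")
for u,v,z in [(286,236,0),(300,225,0),(272,212,.1),(300,212,.1),(285,198,.1),(297,229,.05)]: print(np.round(onz(S,u,v,z)*1000))
```

```text
[627.  92.   0.]
[623.  31.   0.]
[676.  97. 100.]
[613.  37. 100.]
[685.  33. 100.]
[598.  68.  50.]
```

Emit:
step_arm:
  moves:
    - {"offset": [0, 0, 0], "roll": -0.15}
    - {"offset": [0, 0, 0], "roll": -0.3}
    - {"offset": [0, 0, 0], "roll": -0.45}
    - {"offset": [0.01, 0, 0], "roll": -0.6}
    - {"offset": [0.02, 0, 0], "roll": -0.75}
    - {"offset": [0.04, 0, 0], "roll": -0.9}
    - {"offset": [0.06, -0.005, 0], "roll": -1.05}
    - {"offset": [0.079, -0.009, 0], "roll": -1.2}
    - {"offset": [0.079, -0.009, 0], "roll": -1.35}
    - {"offset": [0.079, -0.009, 0], "roll": -1.43}

```text
time_s: 5.4
position: [0.5029, 0.048, 0.1202]
eef_rot: [-0.001, 0.739, 0.674, -0.001]
contact_force: [-0.1, 0.3, -1.1]
grip_width: 0.0163
```

Emit:
step_arm:
  moves:
    - {"offset": [0, 0, -0.03], "roll": 0}
    - {"offset": [0, 0, -0.06], "roll": 0}
    - {"offset": [0, 0, -0.07], "roll": 0}
    - {"offset": [0, 0, -0.07], "roll": 0}
    - {"offset": [0, 0, -0.07], "roll": 0}

```text
time_s: 5.9
position: [0.5034, 0.0482, 0.052]
eef_rot: [0.0, 0.737, 0.676, 0.0]
contact_force: [0.3, 0.7, -0.2]
grip_width: 0.0166
```

```bash
cat > look.py <<'E'
from h import *
import sys
o=monitor.get_obs(); print(o['time_s'],o['contact_force'],o['position'],2*np.arctan2(o['eef_rot'][2],o['eef_rot'][1])-np.pi/2,o['grip_width'])
S=grab("side");T=grab("top"); n=sys.argv[1]
x0,y0,x1,y1,s=map(int,sys.argv[2:7])
crop(S,x0,y0,x1,y1,s,f"pics/s_{n}.png")
if len(sys.argv)>7:
    x0,y0,x1,y1,s=map(int,sys.argv[7:12]); crop(T,x0,y0,x1,y1,s,f"pics/t_{n}.png")
E
python3 look.py a 310 180 390 240 10 290 160 390 235 8
```

```text
5.9 [ 0.32659928  0.65771973 -0.20859486] [0.50338801 0.04819593 0.0520385 ] -0.08597874342237444 0.016559190114485624
```

View pics/s_a.png

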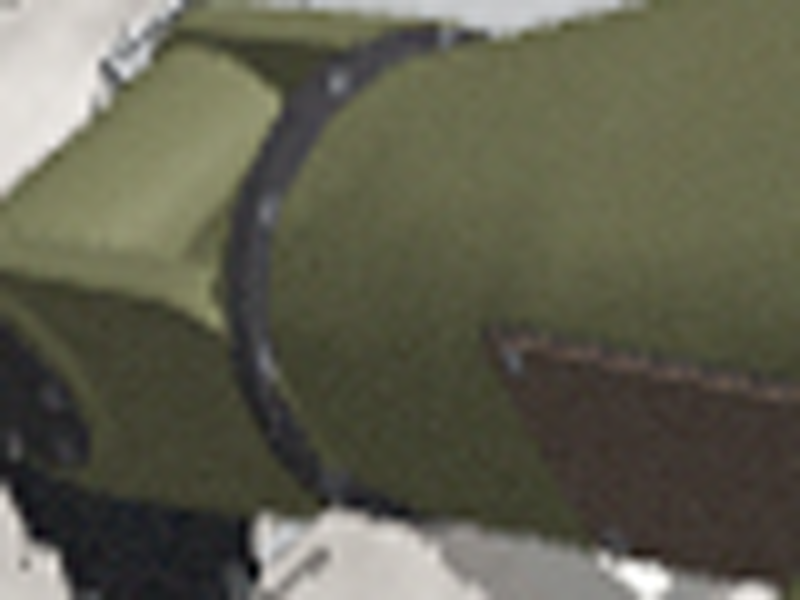

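View pics/t_a.png

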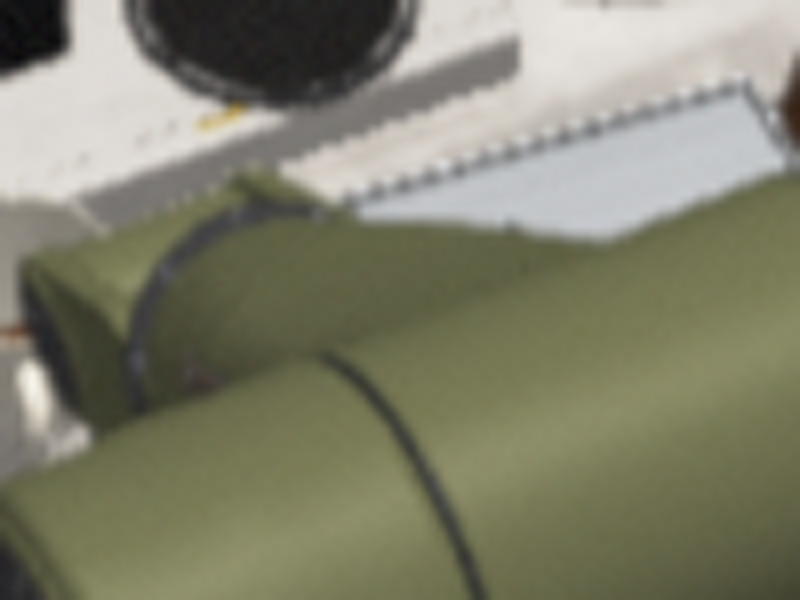

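Emit:
step_arm:
  moves:
    - {"offset": [-0.001, -0.01, 0], "roll": 0}
    - {"offset": [-0.002, -0.02, 0], "roll": 0}
    - {"offset": [-0.003, -0.027, 0], "roll": 0}
    - {"offset": [-0.003, -0.033, 0], "roll": 0}
    - {"offset": [-0.003, -0.033, 0], "roll": 0}
    - {"offset": [-0.003, -0.033, 0], "roll": 0}

```text
time_s: 6.6
position: [0.5, 0.015, 0.0513]
eef_rot: [0.0, 0.737, 0.676, 0.0]
contact_force: [-0.5, 0.6, -0.1]
grip_width: 0.017
```

Emit:
step_arm:
  moves:
    - {"offset": [0, -0.002, 0], "roll": 0}
    - {"offset": [0, -0.002, 0], "roll": 0}

```text
time_s: 6.8
position: [0.4999, 0.0133, 0.0512]
eef_rot: [-0.0, 0.737, 0.676, 0.0]
contact_force: [-0.2, 1.5, -0.5]
grip_width: 0.0165
```

Emit:
step_arm:
  moves:
    - {"offset": [0, -0.002, 0], "roll": 0}
    - {"offset": [0, -0.002, 0], "roll": 0}

```text
time_s: 7.0
position: [0.4999, 0.0112, 0.0512]
eef_rot: [-0.0, 0.737, 0.676, -0.0]
contact_force: [-0.7, 3.1, -0.6]
grip_width: 0.0167
```

Emit:
step_arm:
  moves:
    - {"offset": [0, -0.002, 0], "roll": 0}
    - {"offset": [0, -0.003, 0], "roll": 0}
    - {"offset": [0, -0.003, 0], "roll": 0}

```text
time_s: 7.3
position: [0.4999, 0.0089, 0.0513]
eef_rot: [-0.001, 0.737, 0.676, 0.0]
contact_force: [0.2, 12.7, 0.4]
grip_width: 0.017
```

Force jumped to 12.7 N, so the button is on its stop. I'll hold it there.

Emit:
step_arm:
  moves:
    - {"offset": [0, 0, 0], "roll": 0}
    - {"offset": [0, 0, 0], "roll": 0}
    - {"offset": [0, 0, 0], "roll": 0}
    - {"offset": [0, 0, 0], "roll": 0}
    - {"offset": [0, 0, 0], "roll": 0}
    - {"offset": [0, 0, 0], "roll": 0}
    - {"offset": [0, 0, 0], "roll": 0}
    - {"offset": [0, 0, 0], "roll": 0}
    - {"offset": [0, 0, 0], "roll": 0}
    - {"offset": [0, 0, 0], "roll": 0}

```text
time_s: 8.3
position: [0.4998, 0.009, 0.0512]
eef_rot: [-0.001, 0.737, 0.676, 0.0]
contact_force: [0.2, 11.3, 1.1]
grip_width: 0.0164
```

Emit:
step_arm:
  moves:
    - {"offset": [0, 0, 0], "roll": 0}
    - {"offset": [0, 0, 0], "roll": 0}
    - {"offset": [0, 0.01, 0], "roll": 0}
    - {"offset": [0.001, 0.02, 0], "roll": 0}
    - {"offset": [0.002, 0.04, 0], "roll": 0}
    - {"offset": [0.003, 0.06, 0], "roll": 0}
    - {"offset": [0.003, 0.08, 0.04], "roll": 0}
    - {"offset": [0, 0.1, 0.08], "roll": 0}
    - {"offset": [-0.02, 0.12, 0.12], "roll": 0}
    - {"offset": [-0.02, 0.12, 0.12], "roll": 0}

```text
time_s: 9.3
position: [0.4804, 0.1307, 0.1763]
eef_rot: [0.002, 0.736, 0.677, 0.003]
contact_force: [0.8, -0.0, -0.6]
grip_width: 0.0167
```

```bash
python3 look.py b 200 160 440 340 3
python3 - <<'E'
from h import *
S=grab("side"); crop(S,330,190,430,240,8,"pics/scale_b.png")
E
```

```text
9.3 [ 0.84628364 -0.02116224 -0.59214553] [0.48035895 0.13066764 0.17627016] -0.08341817079029146 0.016698658909468887
```

View pics/s_b.png

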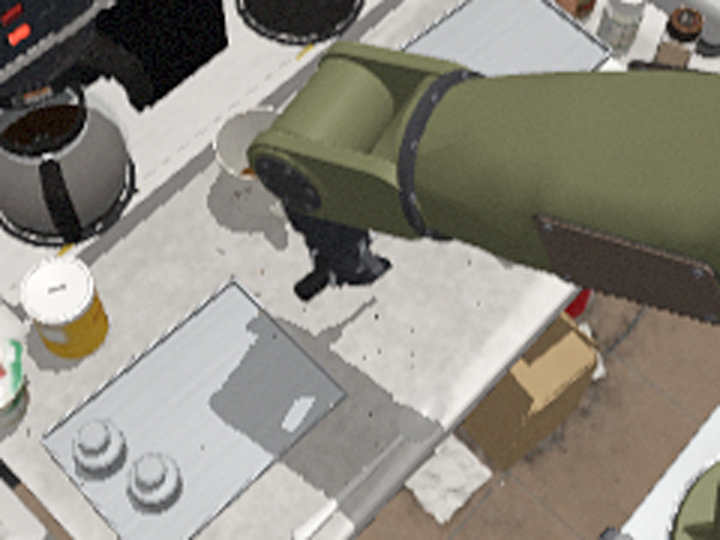

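Emit:
step_arm:
  moves:
    - {"offset": [0.002, 0.02, 0], "roll": 0.15}
    - {"offset": [0.002, 0.04, 0], "roll": 0.3}
    - {"offset": [0.002, 0.06, 0], "roll": 0.45}
    - {"offset": [0.002, 0.077, 0], "roll": 0.6}
    - {"offset": [0.002, 0.077, 0], "roll": 0.75}
    - {"offset": [0.002, 0.077, 0], "roll": 0.9}
    - {"offset": [0.002, 0.077, 0], "roll": 1.05}
    - {"offset": [0.002, 0.077, -0.02], "roll": 1.2}
    - {"offset": [0.002, 0.077, -0.04], "roll": 1.35}
    - {"offset": [0.002, 0.077, -0.06], "roll": 1.5}

```text
time_s: 10.45
position: [0.4817, 0.2044, 0.1089]
eef_rot: [-0.001, 0.076, 0.997, -0.001]
contact_force: [0.8, 0.6, -0.5]
grip_width: 0.0167
```

Emit:
step_arm:
  moves:
    - {"offset": [0, 0, -0.02], "roll": 0.11}
    - {"offset": [0, 0, -0.05], "roll": 0.11}
    - {"offset": [0, 0, -0.07], "roll": 0.11}
    - {"offset": [0, 0, -0.08], "roll": 0.11}
    - {"offset": [0, 0, -0.08], "roll": 0.11}

```text
time_s: 10.95
position: [0.4812, 0.2045, 0.0293]
eef_rot: [-0.002, 0.024, 1.0, -0.001]
contact_force: [-0.2, -0.1, 0.2]
grip_width: 0.0169
```

Emit:
step_arm:
  moves:
    - {"offset": [0, 0, -0.003], "roll": 0}
    - {"offset": [0, 0, -0.004], "roll": 0}
    - {"offset": [0, 0, -0.004], "roll": 0}

```text
time_s: 11.25
position: [0.4822, 0.2053, 0.0278]
eef_rot: [0.0, 0.023, 1.0, 0.0]
contact_force: [0.1, 0.4, -1.0]
grip_width: 0.0167
```

Emit:
step_arm:
  moves:
    - {"offset": [0, 0, 0], "roll": 0}
    - {"offset": [0, 0, 0], "roll": 0}
    - {"offset": [0, 0, 0], "roll": 0}
    - {"offset": [0, 0, 0.03], "roll": 0}
    - {"offset": [0, 0, 0.07], "roll": 0}
    - {"offset": [-0.03, -0.03, 0.11], "roll": 0}
    - {"offset": [-0.06, -0.07, 0.14], "roll": 0}
    - {"offset": [-0.09, -0.11, 0.15], "roll": 0}
    - {"offset": [-0.11, -0.15, 0.15], "roll": 0}
    - {"offset": [-0.11, -0.19, 0.15], "roll": 0}
  fingers: 40

```text
time_s: 12.25
position: [0.3701, 0.0144, 0.1781]
eef_rot: [0.001, 0.022, 1.0, 0.0]
contact_force: [2.0, -0.2, 0.2]
grip_width: 0.0343
```

```bash
python3 look.py c 200 160 440 340 3
```

```text
12.25 [ 2.01150715 -0.17008715  0.16106501] [0.37011829 0.01443998 0.17809018] 1.525846393873168 0.03428091966032712
```

View pics/s_c.png

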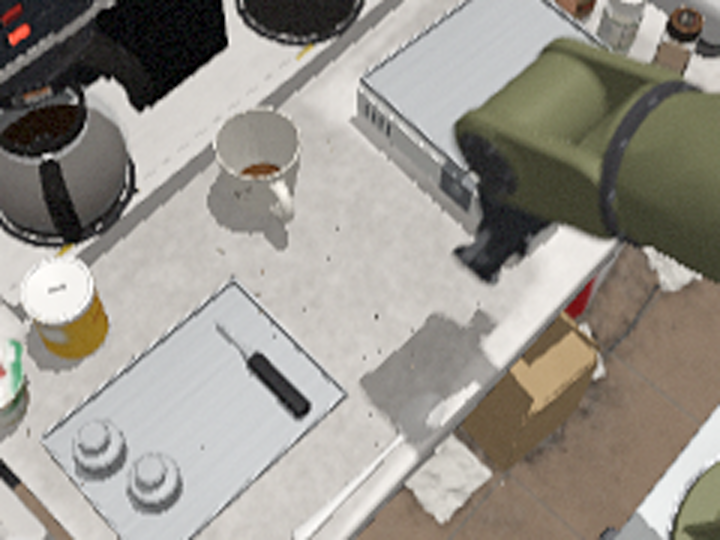

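Emit:
step_arm:
  moves:
    - {"offset": [0.01, -0.045, 0], "roll": 0}
    - {"offset": [0.02, -0.09, 0], "roll": 0}
    - {"offset": [0.04, -0.125, 0], "roll": 0}
    - {"offset": [0.047, -0.136, -0.02], "roll": 0}
    - {"offset": [0.047, -0.136, -0.06], "roll": 0}
    - {"offset": [0.047, -0.136, -0.08], "roll": 0}
    - {"offset": [0.047, -0.136, -0.08], "roll": 0}
    - {"offset": [0.047, -0.136, -0.08], "roll": 0}
  fingers: 0

```text
time_s: 13.15
position: [0.4193, -0.1207, 0.0979]
eef_rot: [0.0, 0.023, 1.0, -0.0]
contact_force: [0.1, -0.2, 0.2]
grip_width: 0.0003
```

```bash
python3 look.py d 330 160 430 240 8 320 160 440 250 6
```

```text
13.15 [ 0.1280524  -0.24043692  0.23129829] [ 0.41933833 -0.12067066  0.09792375] 1.5243720308045083 0.0002536110766568753
```

View pics/s_d.png

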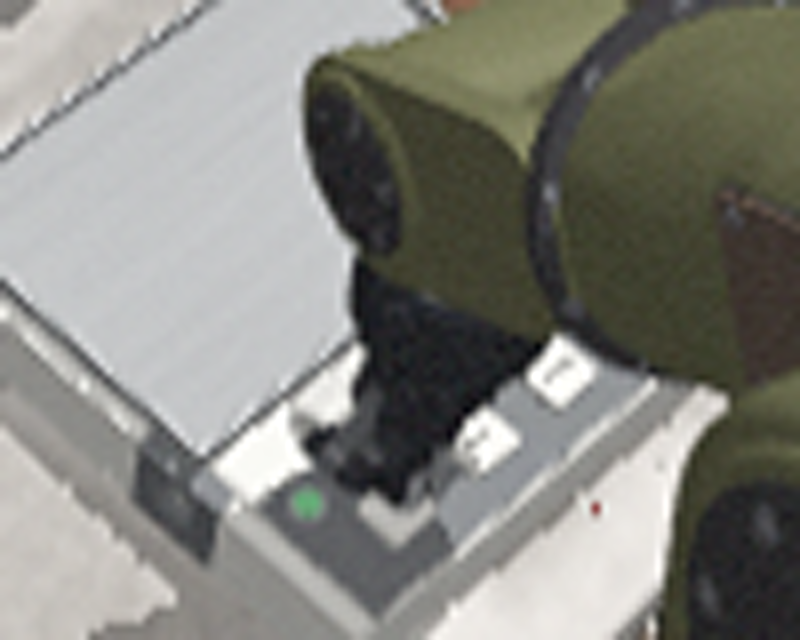

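Emit:
step_arm:
  moves:
    - {"offset": [-0.003, 0, -0.008], "roll": 0}
    - {"offset": [-0.003, 0, -0.012], "roll": 0}
    - {"offset": [-0.003, 0, -0.014], "roll": 0}
    - {"offset": [-0.003, 0, -0.014], "roll": 0}

```text
time_s: 13.65
position: [0.4158, -0.1208, 0.0831]
eef_rot: [-0.0, 0.023, 1.0, 0.0]
contact_force: [-2.4, 0.5, 2.7]
grip_width: -0.0001
```

Emit:
step_arm:
  moves:
    - {"offset": [0, 0, -0.002], "roll": 0}
    - {"offset": [0, 0, -0.002], "roll": 0}

```text
time_s: 13.85
position: [0.416, -0.1208, 0.0813]
eef_rot: [0.0, 0.023, 1.0, -0.0]
contact_force: [-1.8, 0.1, 4.6]
grip_width: -0.0
```

Emit:
step_arm:
  moves:
    - {"offset": [0, 0, -0.001], "roll": 0}
    - {"offset": [0, 0, -0.001], "roll": 0}
    - {"offset": [0, 0, -0.001], "roll": 0}

```text
time_s: 14.15
position: [0.416, -0.1209, 0.0809]
eef_rot: [0.0, 0.023, 1.0, -0.0]
contact_force: [-6.1, 2.4, 12.7]
grip_width: -0.0
```

Emit:
step_arm:
  moves:
    - {"offset": [0, 0, 0.03], "roll": 0}
    - {"offset": [0, 0.02, 0.08], "roll": 0}
    - {"offset": [-0.02, 0.06, 0.1], "roll": 0}
    - {"offset": [-0.03, 0.1, 0.12], "roll": 0}
    - {"offset": [-0.03, 0.14, 0.12], "roll": 0}
    - {"offset": [-0.03, 0.14, 0.12], "roll": 0}
  fingers: 70

```text
time_s: 14.75
position: [0.3858, 0.0223, 0.201]
eef_rot: [0.001, 0.021, 1.0, 0.0]
contact_force: [0.3, -1.1, 0.2]
grip_width: 0.0598
```

```bash
python3 look.py e 200 250 300 325 8 200 210 300 285 8
python3 - <<'E'
from h import *
S=grab("side"); crop(S,310,140,440,240,6,"pics/sc_e.png")
E
```

```text
14.75 [ 0.29754143 -1.13411613  0.19655796] [0.38579591 0.02234493 0.20101656] 1.528088514100728 0.05983275590774841
```

View pics/s_e.png

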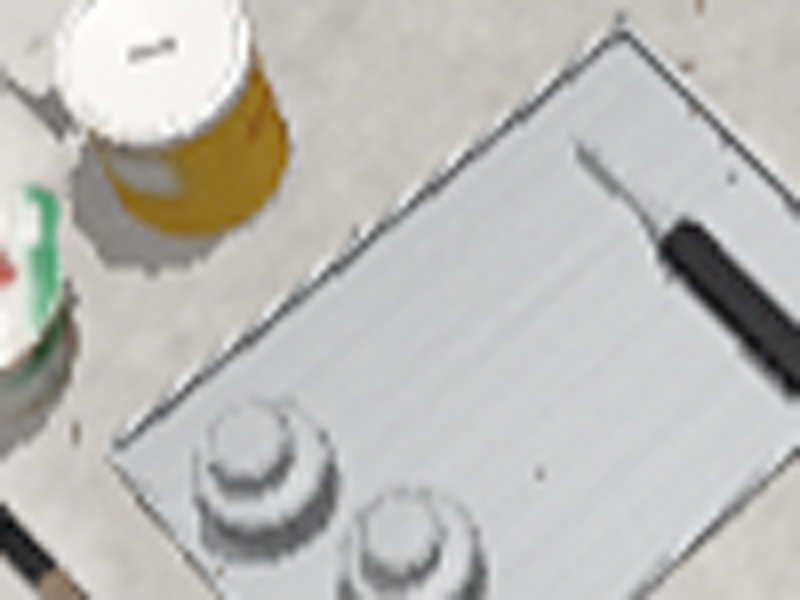

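View pics/t_e.png

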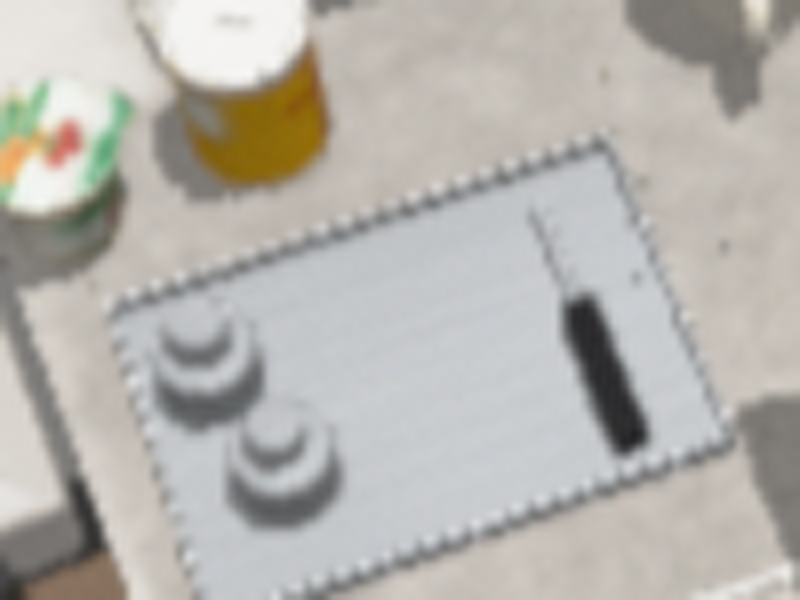

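View pics/sc_e.png

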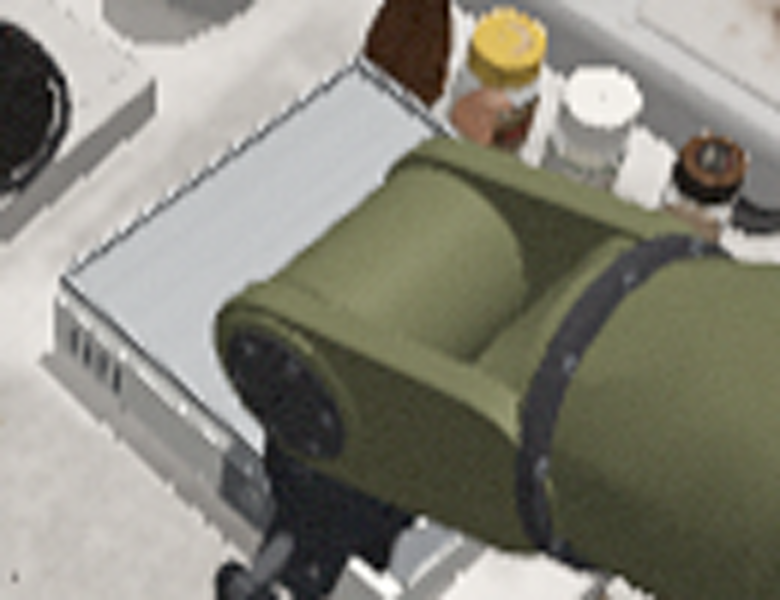

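Emit:
step_arm:
  moves:
    - {"offset": [0.01, 0.05, 0], "roll": 0}
    - {"offset": [0.02, 0.1, 0], "roll": 0.05}
    - {"offset": [0.03, 0.15, 0], "roll": 0.1}
    - {"offset": [0.045, 0.2, 0], "roll": 0.15}
    - {"offset": [0.065, 0.245, 0], "roll": 0.2}
    - {"offset": [0.085, 0.29, 0], "roll": 0.2}
    - {"offset": [0.108, 0.33, -0.02], "roll": 0.2}
    - {"offset": [0.108, 0.33, -0.05], "roll": 0.2}
    - {"offset": [0.108, 0.33, -0.08], "roll": 0.2}
    - {"offset": [0.108, 0.33, -0.08], "roll": 0.2}

```text
time_s: 15.9
position: [0.4932, 0.3471, 0.1155]
eef_rot: [-0.004, -0.076, 0.997, -0.002]
contact_force: [0.6, -0.3, -0.4]
grip_width: 0.0598
```

```bash
python3 look.py f 200 250 300 325 8 200 210 300 285 8
```

```text
15.9 [ 0.55181018 -0.33444848 -0.37003349] [0.49317855 0.34707769 0.11546911] 1.7224775629368603 0.059813770250324826
```

View pics/s_f.png

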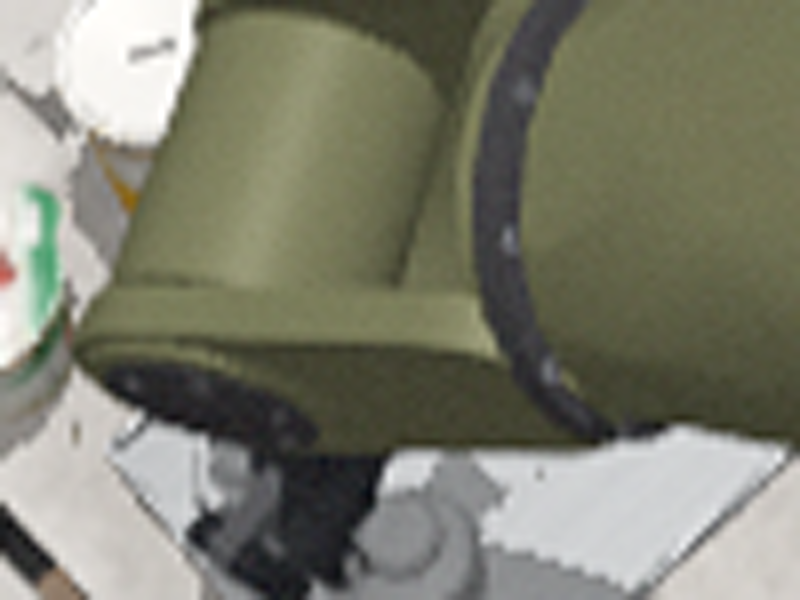

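Emit:
step_arm:
  moves:
    - {"offset": [0, 0.001, -0.01], "roll": 0}
    - {"offset": [0, 0.001, -0.01], "roll": 0}
    - {"offset": [0, 0.001, -0.03], "roll": 0}
    - {"offset": [0, 0.001, -0.045], "roll": 0}
    - {"offset": [0, 0.001, -0.045], "roll": 0}
    - {"offset": [0, 0.001, -0.045], "roll": 0}

```text
time_s: 16.6
position: [0.4941, 0.3502, 0.0756]
eef_rot: [-0.0, -0.077, 0.997, -0.0]
contact_force: [0.8, 0.4, 0.8]
grip_width: 0.0597
```

```bash
python3 look.py g 200 270 300 345 8 200 210 300 285 8
```

```text
16.6 [0.78018135 0.3696339  0.77716308] [0.49406419 0.35019651 0.07562157] 1.723971091158298 0.05966159435121542
```

View pics/s_g.png

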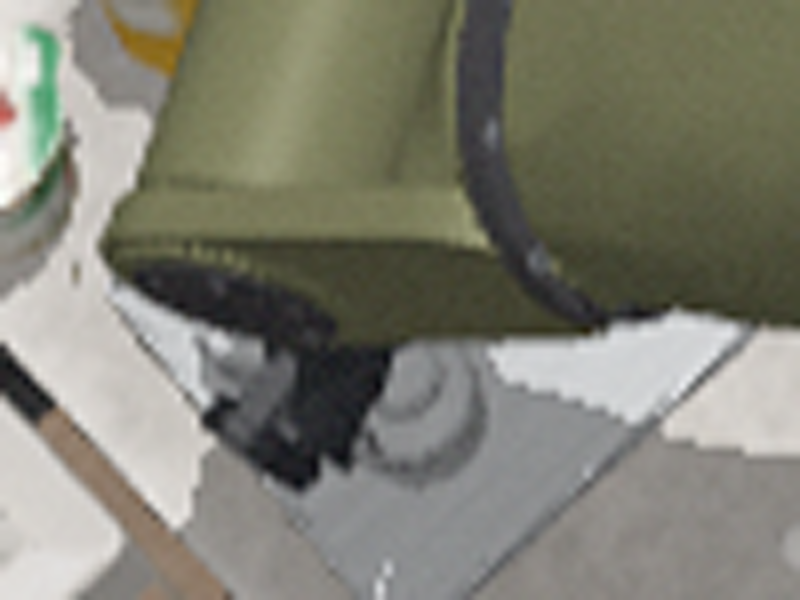

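Run:
```python
from h import *
S=grab("side");T=grab("top")
o=monitor.get_obs();p=o['position'];yv=np.array([np.cos(1.724),np.sin(1.724),0])
for s in (-.03,0,.03):
    q=p+yv*s
    print(s,[(proj(S,q-[0,0,dz])-[200,270]+.5)*8 for dz in (0.01,)],(proj(T,q-[0,0,.01])-[200,210]+.5)*8)
```

```text
-0.03 [array([466.64344025, 288.94687652])] [339.0018328  377.86823075]
0 [array([410.85666402, 359.93345156])] [279.31065788 411.44807216]
0.03 [array([353.58909173, 432.80428389])] [218.9061964  445.42917975]
```

View pics/t_g.png

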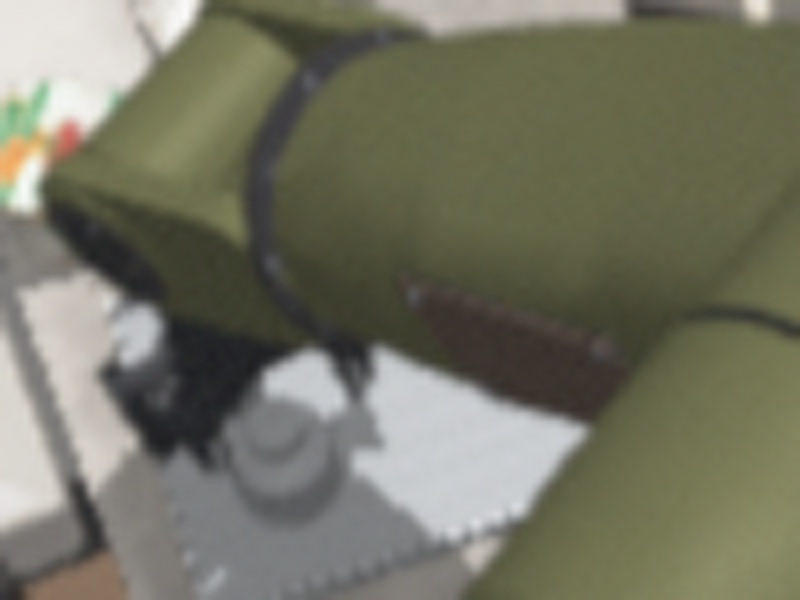

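Emit:
step_arm:
  moves:
    - {"offset": [0, 0.002, -0.008], "roll": 0}
    - {"offset": [0, 0.002, -0.013], "roll": 0}
    - {"offset": [0, 0.002, -0.013], "roll": 0}
    - {"offset": [0, 0.002, -0.013], "roll": 0}

```text
time_s: 17.2
position: [0.4939, 0.3521, 0.062]
eef_rot: [-0.0, -0.077, 0.997, -0.0]
contact_force: [0.2, 0.1, -0.7]
grip_width: 0.0599
```

Emit:
step_arm:
  moves:
    - {"offset": [0, 0, 0], "roll": 0}
    - {"offset": [0, 0, 0], "roll": 0}
    - {"offset": [0, 0, 0], "roll": 0}
    - {"offset": [0, 0, 0], "roll": 0}
    - {"offset": [0, 0, 0], "roll": 0}
  fingers: 0
  grip_force: 50

```text
time_s: 17.7
position: [0.4941, 0.3525, 0.0627]
eef_rot: [0.0, -0.077, 0.997, 0.0]
contact_force: [-0.7, 2.3, 5.4]
grip_width: 0.0263
```

Emit:
step_arm:
  moves:
    - {"offset": [0, 0, 0.015], "roll": 0}
    - {"offset": [0, 0, 0.04], "roll": 0}
    - {"offset": [0, 0, 0.08], "roll": 0}
    - {"offset": [-0.01, -0.02, 0.12], "roll": 0}
    - {"offset": [-0.025, -0.05, 0.15], "roll": 0}
    - {"offset": [-0.04, -0.085, 0.16], "roll": -0.04}
    - {"offset": [-0.055, -0.12, 0.16], "roll": -0.08}
    - {"offset": [-0.065, -0.16, 0.16], "roll": -0.12}
    - {"offset": [-0.07, -0.2, 0.16], "roll": -0.16}
    - {"offset": [-0.075, -0.24, 0.16], "roll": -0.2}

```text
time_s: 18.7
position: [0.4179, 0.1106, 0.2227]
eef_rot: [-0.0, 0.024, 1.0, -0.0]
contact_force: [1.8, -0.3, -5.4]
grip_width: 0.026
```

Emit:
step_arm:
  moves:
    - {"offset": [0, -0.04, 0], "roll": 0}
    - {"offset": [0, -0.08, 0], "roll": 0}
    - {"offset": [0.01, -0.12, 0], "roll": 0}
    - {"offset": [0.03, -0.155, 0], "roll": 0}
    - {"offset": [0.05, -0.19, 0], "roll": 0}
    - {"offset": [0.07, -0.22, 0], "roll": 0}
    - {"offset": [0.095, -0.245, 0], "roll": 0}
    - {"offset": [0.115, -0.265, 0], "roll": 0}
    - {"offset": [0.126, -0.278, 0], "roll": 0}
    - {"offset": [0.126, -0.278, 0], "roll": 0}

```text
time_s: 19.7
position: [0.5451, -0.1673, 0.2219]
eef_rot: [-0.001, 0.024, 1.0, -0.0]
contact_force: [0.3, 0.2, -5.2]
grip_width: 0.026
```

```bash
python3 look.py h 280 130 440 250 5
```

```text
19.7 [ 0.28927402  0.23516865 -5.21806463] [ 0.54513105 -0.16728009  0.22193139] 1.5224413749631793 0.025993634102695805
```

View pics/s_h.png

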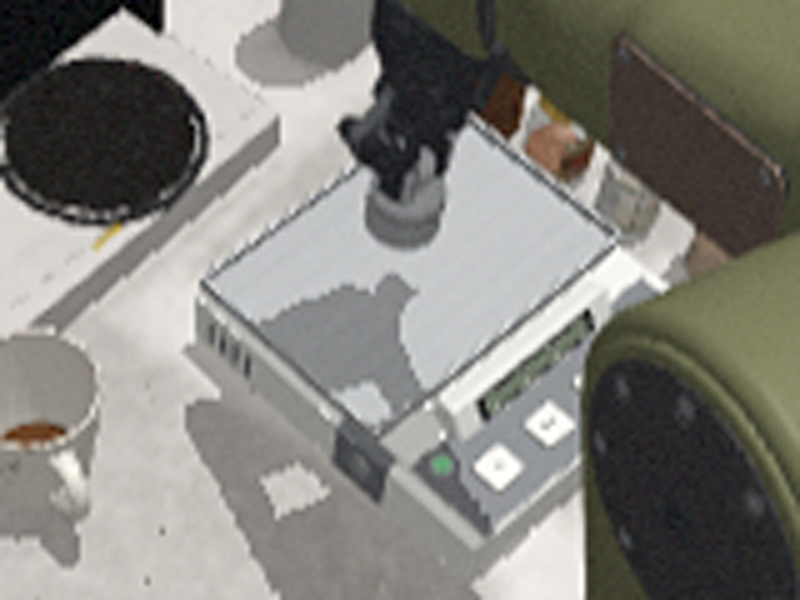

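Emit:
step_arm:
  moves:
    - {"offset": [0, 0, -0.03], "roll": 0}
    - {"offset": [0, 0, -0.06], "roll": 0}
    - {"offset": [0, 0, -0.08], "roll": 0}
    - {"offset": [0, 0, -0.087], "roll": 0}
    - {"offset": [0, 0, -0.089], "roll": 0}
    - {"offset": [0, 0, -0.089], "roll": 0}

```text
time_s: 20.4
position: [0.5452, -0.1657, 0.1343]
eef_rot: [0.001, 0.023, 1.0, -0.0]
contact_force: [-0.5, -0.2, -4.5]
grip_width: 0.0264
```

Emit:
step_arm:
  moves:
    - {"offset": [0, 0, -0.001], "roll": 0}
    - {"offset": [0, 0, -0.002], "roll": 0}
    - {"offset": [0, 0, -0.002], "roll": 0}

```text
time_s: 20.7
position: [0.545, -0.1659, 0.1317]
eef_rot: [0.0, 0.023, 1.0, -0.0]
contact_force: [-0.6, -0.7, -3.1]
grip_width: 0.0263
```

Emit:
step_arm:
  moves:
    - {"offset": [0, 0, -0.001], "roll": 0}
    - {"offset": [0, 0, -0.001], "roll": 0}
    - {"offset": [0, 0, -0.001], "roll": 0}

```text
time_s: 21.0
position: [0.5449, -0.1658, 0.1303]
eef_rot: [-0.0, 0.023, 1.0, 0.0]
contact_force: [0.2, 0.3, -4.3]
grip_width: 0.0263
```

Emit:
step_arm:
  moves:
    - {"offset": [0, 0, -0.001], "roll": 0}
    - {"offset": [0, 0, -0.001], "roll": 0}
    - {"offset": [0, 0, -0.001], "roll": 0}

```text
time_s: 21.3
position: [0.545, -0.1658, 0.1293]
eef_rot: [0.0, 0.023, 1.0, -0.0]
contact_force: [0.1, 0.8, -3.5]
grip_width: 0.0262
```

Emit:
step_arm:
  moves:
    - {"offset": [0, 0, -0.001], "roll": 0}
    - {"offset": [0, 0, -0.001], "roll": 0}
    - {"offset": [0, 0, -0.001], "roll": 0}

```text
time_s: 21.6
position: [0.5454, -0.1658, 0.1292]
eef_rot: [0.001, 0.023, 1.0, -0.0]
contact_force: [-1.0, 2.5, 6.2]
grip_width: 0.0263
```

Emit:
step_arm:
  moves:
    - {"offset": [0, 0, 0], "roll": 0}
    - {"offset": [0, 0, 0], "roll": 0}
    - {"offset": [0, 0, 0], "roll": 0}
    - {"offset": [0, 0, 0], "roll": 0}
    - {"offset": [0, 0, 0.02], "roll": 0}
    - {"offset": [0, 0, 0.05], "roll": 0}
    - {"offset": [0, 0, 0.09], "roll": 0}
    - {"offset": [-0.03, 0.03, 0.09], "roll": 0}
    - {"offset": [-0.06, 0.07, 0.09], "roll": 0}
    - {"offset": [-0.09, 0.11, 0.09], "roll": 0}
  fingers: 60

```text
time_s: 22.6
position: [0.4536, -0.0549, 0.2182]
eef_rot: [0.0, 0.024, 1.0, 0.0]
contact_force: [-0.7, 1.1, 1.0]
grip_width: 0.0514
```

Emit:
step_arm:
  moves:
    - {"offset": [-0.03, 0.04, 0], "roll": 0}
    - {"offset": [-0.04, 0.09, 0], "roll": 0}
    - {"offset": [-0.04, 0.14, 0], "roll": 0.05}
    - {"offset": [-0.04, 0.19, 0], "roll": 0.1}
    - {"offset": [-0.03, 0.24, 0], "roll": 0.15}
    - {"offset": [-0.02, 0.26, 0], "roll": 0.2}
    - {"offset": [-0.02, 0.26, 0], "roll": 0.2}

```text
time_s: 23.3
position: [0.4353, 0.2066, 0.2181]
eef_rot: [0.0, -0.079, 0.997, 0.0]
contact_force: [0.2, -0.4, 0.5]
grip_width: 0.0515
```

```bash
python3 look.py i 200 250 300 325 8 200 210 300 285 8;python3 look.py j 290 130 430 235 5
```

```text
23.3 [ 0.19396361 -0.3939869   0.48192113] [0.4352501  0.20655806 0.2180523 ] 1.7286546796805649 0.05149068450958662
23.4 [ 0.60950523 -0.62303855  0.79556327] [0.43469596 0.20413701 0.21795672] 1.7241662044700634 0.0511739556731119
```

View pics/s_i.png

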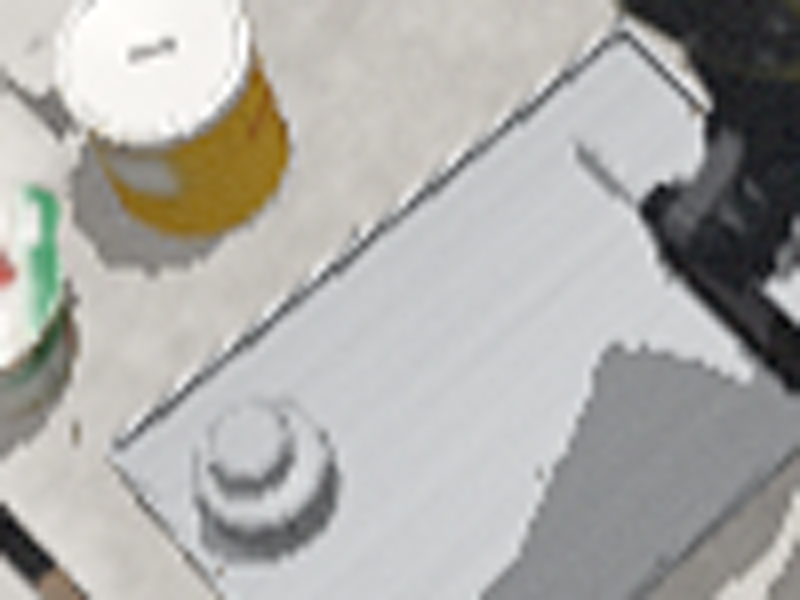

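View pics/s_j.png

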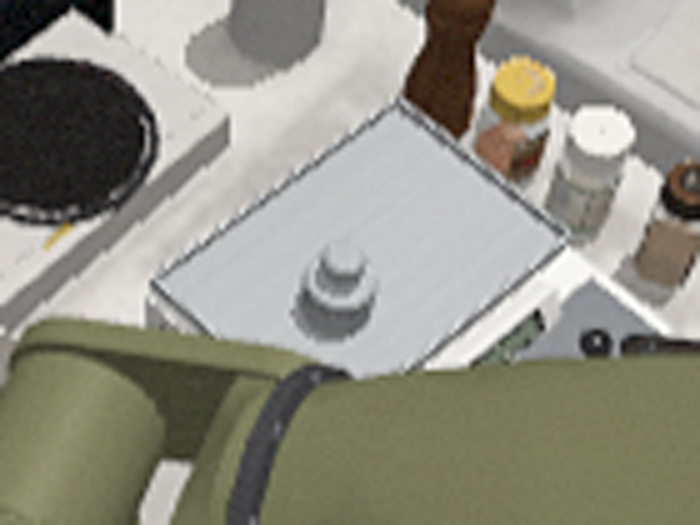

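Emit:
step_arm:
  moves:
    - {"offset": [0.005, 0.045, 0], "roll": 0}
    - {"offset": [0.01, 0.09, 0], "roll": 0}
    - {"offset": [0.03, 0.13, -0.01], "roll": 0}
    - {"offset": [0.06, 0.155, -0.03], "roll": 0}
    - {"offset": [0.1, 0.162, -0.06], "roll": 0}
    - {"offset": [0.12, 0.163, -0.1], "roll": 0}
    - {"offset": [0.12, 0.163, -0.13], "roll": 0}
    - {"offset": [0.12, 0.163, -0.141], "roll": 0}
    - {"offset": [0.12, 0.163, -0.141], "roll": 0}
    - {"offset": [0.12, 0.163, -0.141], "roll": 0}

```text
time_s: 24.5
position: [0.5555, 0.3672, 0.0795]
eef_rot: [0.001, -0.076, 0.997, 0.001]
contact_force: [-0.7, -0.9, 0.0]
grip_width: 0.0513
```

```bash
python3 look.py k 200 250 300 325 8 200 210 300 285 8
```

```text
24.5 [-0.66750917 -0.85639199  0.0474853 ] [0.55552012 0.36722103 0.07950095] 1.7235697674290624 0.05131959005013838
```

View pics/s_k.png

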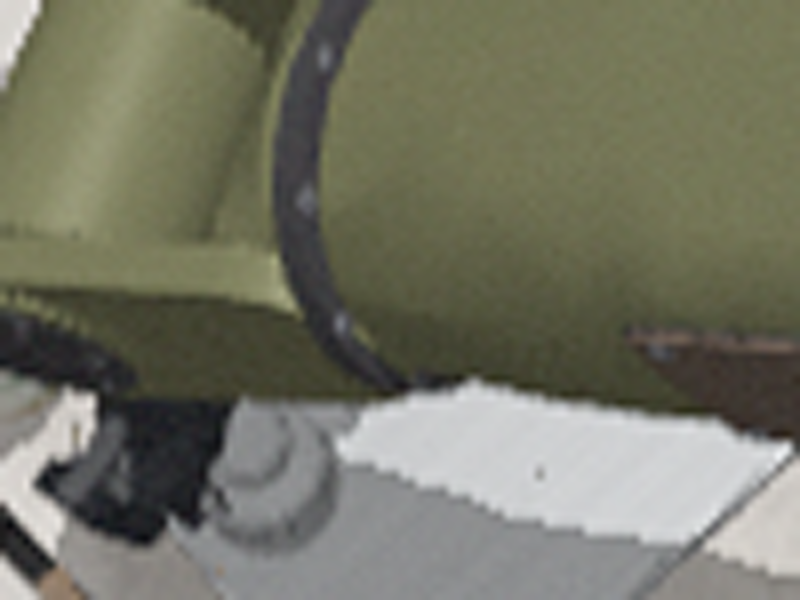

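View pics/t_k.png

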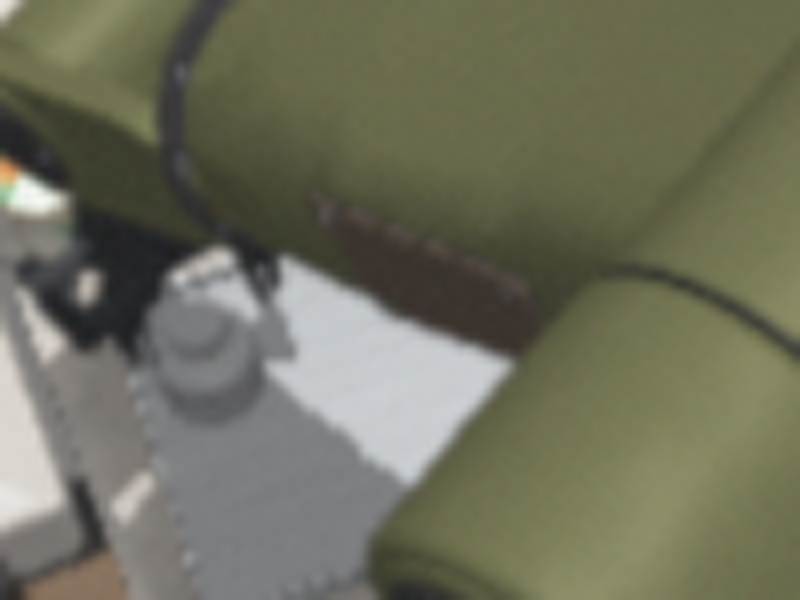

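Emit:
step_arm:
  moves:
    - {"offset": [0, 0.001, -0.008], "roll": 0}
    - {"offset": [0, 0.001, -0.015], "roll": 0}
    - {"offset": [0, 0.001, -0.015], "roll": 0}
    - {"offset": [0, 0.001, -0.015], "roll": 0}

```text
time_s: 25.0
position: [0.5548, 0.3682, 0.062]
eef_rot: [-0.0, -0.077, 0.997, -0.0]
contact_force: [-0.4, 0.5, -0.0]
grip_width: 0.0513
```

Emit:
step_arm:
  moves:
    - {"offset": [0, 0, 0], "roll": 0}
    - {"offset": [0, 0, 0], "roll": 0}
    - {"offset": [0, 0, 0], "roll": 0}
    - {"offset": [0, 0, 0], "roll": 0}
    - {"offset": [0, 0, 0], "roll": 0}
  fingers: 0

```text
time_s: 25.5
position: [0.5551, 0.3685, 0.0627]
eef_rot: [0.0, -0.077, 0.997, 0.0]
contact_force: [-0.3, 2.4, 3.4]
grip_width: 0.0265
```

Emit:
step_arm:
  moves:
    - {"offset": [0, 0, 0.015], "roll": 0}
    - {"offset": [0, 0, 0.04], "roll": 0}
    - {"offset": [-0.005, 0, 0.08], "roll": 0}
    - {"offset": [-0.025, -0.02, 0.12], "roll": 0}
    - {"offset": [-0.05, -0.05, 0.15], "roll": 0}
    - {"offset": [-0.075, -0.085, 0.16], "roll": -0.04}
    - {"offset": [-0.1, -0.12, 0.16], "roll": -0.08}
    - {"offset": [-0.12, -0.16, 0.16], "roll": -0.12}
    - {"offset": [-0.13, -0.2, 0.16], "roll": -0.16}
    - {"offset": [-0.137, -0.24, 0.16], "roll": -0.2}

```text
time_s: 26.5
position: [0.4165, 0.1267, 0.2227]
eef_rot: [-0.0, 0.024, 1.0, -0.0]
contact_force: [1.5, -0.1, -4.0]
grip_width: 0.026
```

Emit:
step_arm:
  moves:
    - {"offset": [-0.005, -0.04, 0], "roll": 0}
    - {"offset": [-0.005, -0.08, 0], "roll": 0}
    - {"offset": [-0.005, -0.12, 0], "roll": 0}
    - {"offset": [-0.005, -0.16, 0], "roll": 0}
    - {"offset": [-0.005, -0.2, 0], "roll": 0}
    - {"offset": [-0.005, -0.24, 0], "roll": 0}
    - {"offset": [-0.005, -0.28, 0], "roll": 0}
    - {"offset": [0.01, -0.32, 0], "roll": 0}
    - {"offset": [0.035, -0.35, 0], "roll": 0}
    - {"offset": [0.065, -0.37, 0], "roll": 0}

```text
time_s: 27.5
position: [0.4827, -0.2441, 0.2226]
eef_rot: [-0.0, 0.025, 1.0, -0.0]
contact_force: [-0.3, 0.1, -4.1]
grip_width: 0.0261
```

Emit:
step_arm:
  moves:
    - {"offset": [0.03, 0, 0], "roll": 0}
    - {"offset": [0.058, 0, 0], "roll": 0}
    - {"offset": [0.058, 0, 0], "roll": 0}
    - {"offset": [0.058, 0, 0], "roll": 0}

```text
time_s: 27.9
position: [0.5405, -0.2416, 0.2219]
eef_rot: [-0.001, 0.023, 1.0, 0.0]
contact_force: [0.6, 0.8, -4.9]
grip_width: 0.0264
```

```bash
python3 look.py l 290 130 430 235 5
```

```text
27.9 [ 0.57794528  0.81815331 -4.90842299] [ 0.54054026 -0.24163247  0.22189149] 1.5243797546766378 0.02639171706367299
```

View pics/s_l.png

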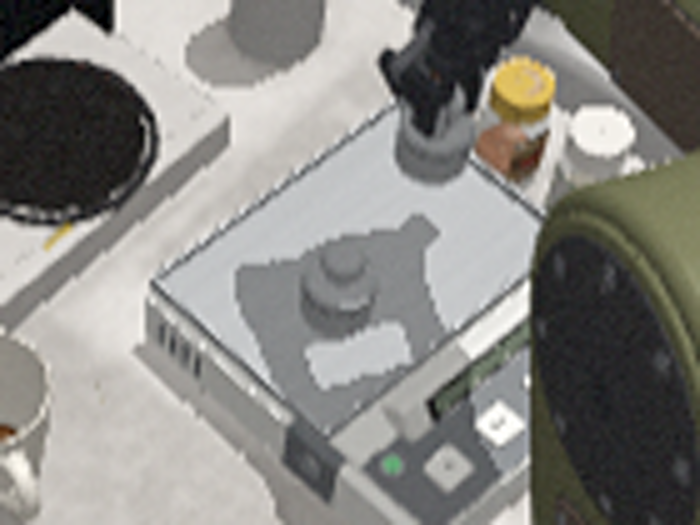

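Emit:
step_arm:
  moves:
    - {"offset": [0, 0, -0.03], "roll": 0}
    - {"offset": [0, 0, -0.06], "roll": 0}
    - {"offset": [0, 0, -0.08], "roll": 0}
    - {"offset": [0, 0, -0.088], "roll": 0}
    - {"offset": [0, 0, -0.09], "roll": 0}
    - {"offset": [0, 0, -0.091], "roll": 0}
    - {"offset": [0, 0, -0.091], "roll": 0}
    - {"offset": [0, 0, -0.091], "roll": 0}

```text
time_s: 28.8
position: [0.5412, -0.242, 0.1323]
eef_rot: [0.001, 0.023, 1.0, -0.0]
contact_force: [-0.3, -0.4, -4.6]
grip_width: 0.0263
```

Emit:
step_arm:
  moves:
    - {"offset": [0, 0, -0.001], "roll": 0}
    - {"offset": [0, 0, -0.001], "roll": 0}
    - {"offset": [0, 0, -0.001], "roll": 0}

```text
time_s: 29.1
position: [0.541, -0.2418, 0.1303]
eef_rot: [0.0, 0.023, 1.0, -0.0]
contact_force: [0.7, 0.0, -4.9]
grip_width: 0.0262
```

Emit:
step_arm:
  moves:
    - {"offset": [0, 0, -0.001], "roll": 0}
    - {"offset": [0, 0, -0.001], "roll": 0}
    - {"offset": [0, 0, -0.001], "roll": 0}

```text
time_s: 29.4
position: [0.541, -0.2418, 0.1294]
eef_rot: [0.0, 0.023, 1.0, -0.0]
contact_force: [-0.8, -0.1, -3.2]
grip_width: 0.0263
```

Emit:
step_arm:
  moves:
    - {"offset": [0, 0, -0.001], "roll": 0}
    - {"offset": [0, 0, -0.001], "roll": 0}
    - {"offset": [0, 0, -0.001], "roll": 0}

```text
time_s: 29.7
position: [0.5413, -0.2418, 0.1292]
eef_rot: [0.001, 0.023, 1.0, -0.0]
contact_force: [-0.7, 2.9, 6.4]
grip_width: 0.0262
```

Emit:
step_arm:
  moves:
    - {"offset": [0, 0, 0], "roll": 0}
    - {"offset": [0, 0, 0], "roll": 0}
    - {"offset": [0, 0, 0], "roll": 0}
    - {"offset": [0, 0, 0], "roll": 0}
    - {"offset": [0, 0, 0.02], "roll": 0}
    - {"offset": [0, 0, 0.05], "roll": 0}
    - {"offset": [0, 0, 0.09], "roll": 0}
    - {"offset": [-0.04, 0.02, 0.1], "roll": 0}
    - {"offset": [-0.08, 0.05, 0.1], "roll": 0}
    - {"offset": [-0.12, 0.07, 0.1], "roll": 0}
  fingers: 60

```text
time_s: 30.7
position: [0.4194, -0.1706, 0.2283]
eef_rot: [0.0, 0.023, 1.0, -0.0]
contact_force: [0.4, -0.5, -0.2]
grip_width: 0.0513
```

Emit:
step_arm:
  moves:
    - {"offset": [-0.008, 0.001, 0], "roll": 0}
    - {"offset": [-0.008, 0.001, -0.03], "roll": 0}
    - {"offset": [-0.008, 0.001, -0.07], "roll": 0}
    - {"offset": [-0.008, 0.001, -0.1], "roll": 0}
    - {"offset": [-0.008, 0.001, -0.13], "roll": 0}
    - {"offset": [-0.008, 0.001, -0.13], "roll": 0}
    - {"offset": [-0.008, 0.001, -0.13], "roll": 0}
  fingers: 0

```text
time_s: 31.4
position: [0.4133, -0.1711, 0.0989]
eef_rot: [-0.0, 0.023, 1.0, 0.0]
contact_force: [0.5, 0.0, 0.5]
grip_width: -0.0
```

```bash
python3 look.py m 290 130 430 235 5
```

```text
31.4 [0.48116455 0.01613134 0.46728091] [ 0.41333519 -0.17109519  0.09893252] 1.523913335986573 -4.331443039476232e-05
```

View pics/s_m.png

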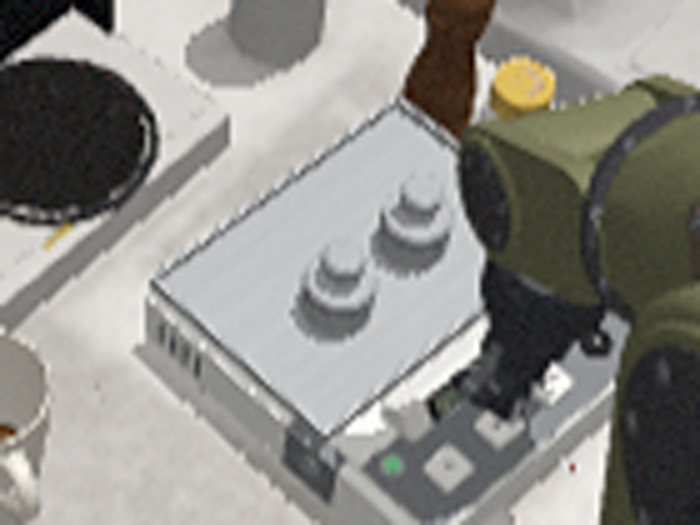

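Both weights are upright on the platter at (335,290) and (412,225), and the fingers are over the two-dot key. Pressing it.

Emit:
step_arm:
  moves:
    - {"offset": [0, 0, -0.008], "roll": 0}
    - {"offset": [0, 0, -0.013], "roll": 0}
    - {"offset": [0, 0, -0.016], "roll": 0}
    - {"offset": [0, 0, -0.018], "roll": 0}
    - {"offset": [0, 0, -0.018], "roll": 0}
    - {"offset": [0, 0, -0.018], "roll": 0}

```text
time_s: 32.1
position: [0.4131, -0.1709, 0.0809]
eef_rot: [0.0, 0.023, 1.0, -0.0]
contact_force: [-4.2, 2.5, 12.1]
grip_width: 0.0001
```

Emit:
step_arm:
  moves:
    - {"offset": [0, 0, -0.001], "roll": 0}
    - {"offset": [0, 0, -0.001], "roll": 0}
    - {"offset": [0, 0, -0.001], "roll": 0}

```text
time_s: 32.4
position: [0.4131, -0.1709, 0.0806]
eef_rot: [0.0, 0.023, 1.0, -0.0]
contact_force: [-9.9, 4.6, 26.0]
grip_width: -0.0
```

Emit:
step_arm:
  moves:
    - {"offset": [0, 0, 0.03], "roll": 0}
    - {"offset": [0, 0, 0.07], "roll": 0}
    - {"offset": [-0.02, 0.03, 0.11], "roll": 0}
    - {"offset": [-0.04, 0.08, 0.14], "roll": 0}
    - {"offset": [-0.04, 0.13, 0.14], "roll": 0}
    - {"offset": [-0.04, 0.18, 0.14], "roll": 0}
    - {"offset": [-0.04, 0.18, 0.14], "roll": 0}
  fingers: 60

```text
time_s: 33.1
position: [0.3724, 0.0124, 0.2198]
eef_rot: [0.001, 0.022, 1.0, 0.0]
contact_force: [0.0, -0.7, 0.1]
grip_width: 0.0513
```

```bash
python3 look.py n 290 130 430 235 5 ; python3 look.py n2 200 220 340 345 5
python3 - <<'E'
from h import *
S=grab("side")
for u,v in [(341.5,247),(420,184)]: print(onz(S,290+u/5-.5,130+v/5-.5,.131))
E
```

```text
33.1 [ 0.01676381 -0.65263014  0.05774144] [0.37238915 0.01240047 0.21981723] 1.5272034417842404 0.05127246169270247
33.2 [-0.32963019 -0.03952853  0.85397046] [0.37275904 0.01067774 0.2194416 ] 1.5273174950891195 0.05118357221976158
[ 0.55289637 -0.16638605  0.131     ]
[ 0.54867394 -0.2416287   0.131     ]
```

View pics/s_n.png

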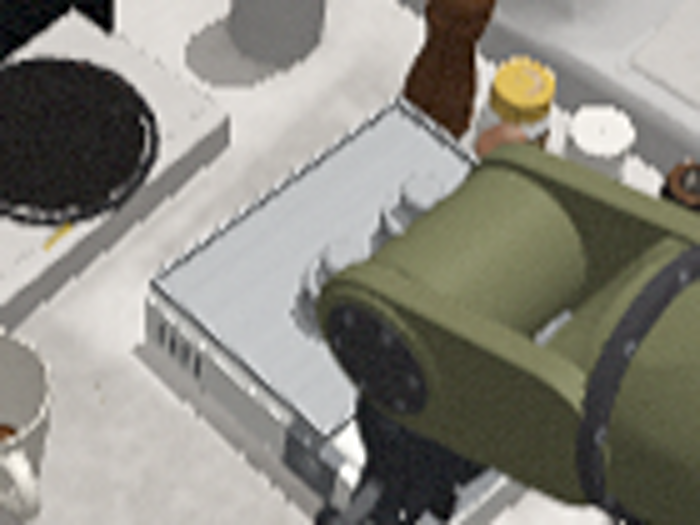

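View pics/s_n2.png

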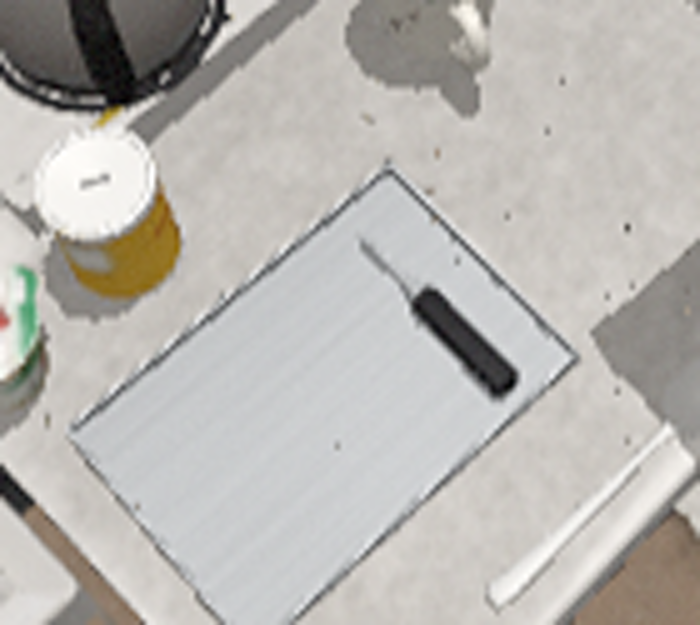

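Emit:
step_arm:
  moves:
    - {"offset": [0.01, -0.05, 0], "roll": 0}
    - {"offset": [0.02, -0.1, 0], "roll": 0}
    - {"offset": [0.03, -0.15, 0], "roll": 0}
    - {"offset": [0.05, -0.195, 0], "roll": 0}
    - {"offset": [0.08, -0.23, 0], "roll": 0}
    - {"offset": [0.12, -0.252, 0], "roll": 0}
    - {"offset": [0.1685, -0.2525, 0], "roll": 0}
    - {"offset": [0.1685, -0.2525, -0.03], "roll": 0}
    - {"offset": [0.1685, -0.2525, -0.06], "roll": 0}
    - {"offset": [0.1685, -0.2525, -0.06], "roll": 0}

```text
time_s: 34.35
position: [0.5394, -0.244, 0.1548]
eef_rot: [-0.003, 0.024, 1.0, 0.002]
contact_force: [-0.2, -0.4, -0.4]
grip_width: 0.0511
```

```bash
python3 look.py o 290 130 430 235 5 340 130 440 230 6
```

```text
34.35 [-0.16125215 -0.4467009  -0.41360727] [ 0.5393777  -0.24399385  0.1547928 ] 1.5221516889016438 0.051073593800435316
```

View pics/s_o.png

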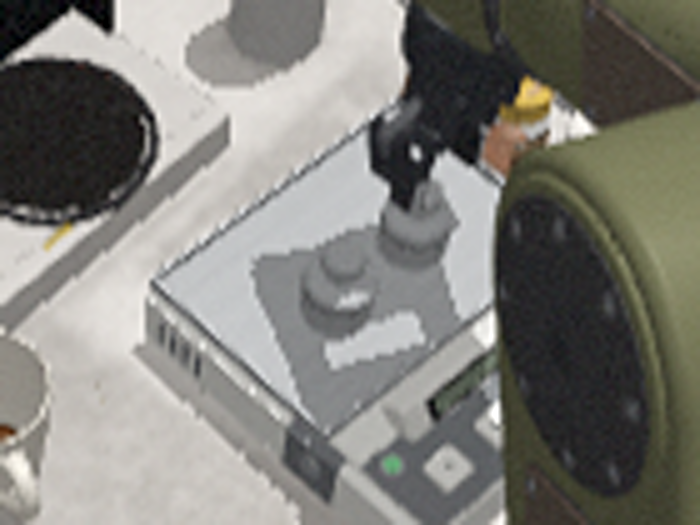

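Emit:
step_arm:
  moves:
    - {"offset": [0, 0, 0], "roll": 0}
    - {"offset": [0, 0, 0], "roll": 0}
    - {"offset": [0, 0, -0.01], "roll": 0}
    - {"offset": [0, 0, -0.02], "roll": 0}
    - {"offset": [0, 0, -0.03], "roll": 0}
    - {"offset": [0, 0, -0.03], "roll": 0}
    - {"offset": [0, 0, -0.03], "roll": 0}

```text
time_s: 35.15
position: [0.5414, -0.2433, 0.1289]
eef_rot: [-0.0, 0.023, 1.0, 0.0]
contact_force: [0.6, 0.7, 1.1]
grip_width: 0.0511
```

Emit:
step_arm:
  moves:
    - {"offset": [0, 0, 0], "roll": 0}
    - {"offset": [0, 0, 0], "roll": 0}
    - {"offset": [0, 0, 0], "roll": 0}
    - {"offset": [0, 0, 0], "roll": 0}
    - {"offset": [0, 0, 0], "roll": 0}
  fingers: 0

```text
time_s: 35.65
position: [0.5417, -0.2432, 0.1299]
eef_rot: [0.0, 0.023, 1.0, -0.0]
contact_force: [0.4, 3.7, 5.2]
grip_width: 0.0261
```

Emit:
step_arm:
  moves:
    - {"offset": [0, 0, 0.015], "roll": 0}
    - {"offset": [0, 0, 0.04], "roll": 0}
    - {"offset": [0, 0, 0.08], "roll": 0}
    - {"offset": [-0.02, 0.01, 0.095], "roll": 0}
    - {"offset": [-0.05, 0.02, 0.095], "roll": 0}
    - {"offset": [-0.08, 0.045, 0.095], "roll": 0}
    - {"offset": [-0.105, 0.08, 0.095], "roll": 0}
    - {"offset": [-0.12, 0.12, 0.095], "roll": 0}
    - {"offset": [-0.125, 0.16, 0.095], "roll": 0}
    - {"offset": [-0.125, 0.2, 0.095], "roll": 0}

```text
time_s: 36.65
position: [0.4154, -0.0422, 0.225]
eef_rot: [0.0, 0.024, 1.0, -0.0]
contact_force: [0.8, -0.8, -4.9]
grip_width: 0.026
```

Emit:
step_arm:
  moves:
    - {"offset": [0, 0.04, 0], "roll": 0}
    - {"offset": [0, 0.08, 0], "roll": 0}
    - {"offset": [0, 0.12, 0], "roll": 0.04}
    - {"offset": [0, 0.16, 0], "roll": 0.08}
    - {"offset": [0, 0.2, 0], "roll": 0.12}
    - {"offset": [0.005, 0.24, 0], "roll": 0.16}
    - {"offset": [0.01, 0.28, 0], "roll": 0.2}
    - {"offset": [0.025, 0.32, 0], "roll": 0.2}
    - {"offset": [0.05, 0.355, 0], "roll": 0.2}
    - {"offset": [0.075, 0.38, 0], "roll": 0.2}

```text
time_s: 37.65
position: [0.4917, 0.3387, 0.2246]
eef_rot: [-0.0, -0.077, 0.997, -0.0]
contact_force: [0.3, -0.6, -4.0]
grip_width: 0.0264
```

Emit:
step_arm:
  moves:
    - {"offset": [0.03, 0.02, 0], "roll": 0}
    - {"offset": [0.06, 0.03, 0], "roll": 0}
    - {"offset": [0.063, 0.0315, -0.03], "roll": 0}
    - {"offset": [0.063, 0.0315, -0.07], "roll": 0}
    - {"offset": [0.063, 0.0315, -0.11], "roll": 0}
    - {"offset": [0.063, 0.0315, -0.14], "roll": 0}
    - {"offset": [0.063, 0.0315, -0.15], "roll": 0}
    - {"offset": [0.063, 0.0315, -0.15], "roll": 0}
    - {"offset": [0.063, 0.0315, -0.15], "roll": 0}

```text
time_s: 38.55
position: [0.5552, 0.3685, 0.0763]
eef_rot: [0.001, -0.077, 0.997, 0.0]
contact_force: [0.0, 0.1, -4.5]
grip_width: 0.0264
```

```bash
python3 look.py p 200 250 340 345 5
```

```text
38.55 [ 0.03848993  0.09259917 -4.49177879] [0.55519238 0.36854495 0.07631612] 1.724000375668711 0.026353787310559092
```

View pics/s_p.png

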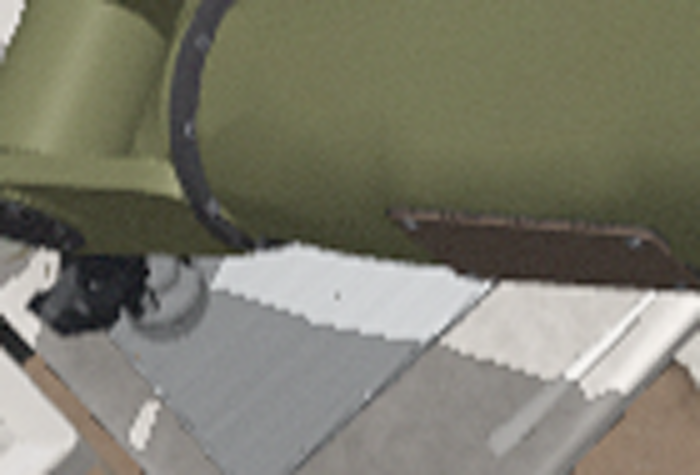

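Emit:
step_arm:
  moves:
    - {"offset": [0, 0, -0.006], "roll": 0}
    - {"offset": [0, 0, -0.009], "roll": 0}
    - {"offset": [0, 0, -0.011], "roll": 0}
    - {"offset": [0, 0, -0.012], "roll": 0}
    - {"offset": [0, 0, -0.012], "roll": 0}

```text
time_s: 39.15
position: [0.5548, 0.3685, 0.0634]
eef_rot: [0.001, -0.077, 0.997, 0.0]
contact_force: [-2.3, -0.2, 4.8]
grip_width: 0.0257
```

Emit:
step_arm:
  moves:
    - {"offset": [0, 0, -0.001], "roll": 0}
    - {"offset": [0, 0, -0.001], "roll": 0}
    - {"offset": [0, 0, -0.001], "roll": 0}

```text
time_s: 39.45
position: [0.5551, 0.3687, 0.0633]
eef_rot: [0.001, -0.077, 0.997, 0.001]
contact_force: [-3.3, -1.0, 11.7]
grip_width: 0.026
```

Touched down. Releasing, then going back for the second weight.

Emit:
step_arm:
  moves:
    - {"offset": [0, 0, 0.001], "roll": 0}
    - {"offset": [0, 0, 0.001], "roll": 0}
    - {"offset": [0, 0, 0.001], "roll": 0}
    - {"offset": [0, 0, 0.001], "roll": 0}
    - {"offset": [0, 0, 0.02], "roll": 0}
    - {"offset": [0, 0, 0.06], "roll": 0}
    - {"offset": [-0.01, 0, 0.1], "roll": 0}
    - {"offset": [-0.04, -0.02, 0.14], "roll": 0}
    - {"offset": [-0.08, -0.05, 0.16], "roll": 0}
    - {"offset": [-0.11, -0.09, 0.16], "roll": 0}
  fingers: 60

```text
time_s: 40.45
position: [0.4476, 0.2834, 0.2234]
eef_rot: [0.002, -0.077, 0.997, 0.001]
contact_force: [1.9, -1.1, 1.0]
grip_width: 0.0513
```

Emit:
step_arm:
  moves:
    - {"offset": [-0.01, -0.05, 0], "roll": -0.05}
    - {"offset": [-0.02, -0.1, 0], "roll": -0.1}
    - {"offset": [-0.02, -0.15, 0], "roll": -0.15}
    - {"offset": [-0.02, -0.2, 0], "roll": -0.2}
    - {"offset": [-0.02, -0.25, 0], "roll": -0.2}
    - {"offset": [-0.02, -0.3, 0], "roll": -0.2}
    - {"offset": [-0.02, -0.35, 0], "roll": -0.2}
    - {"offset": [0, -0.39, 0], "roll": -0.2}
    - {"offset": [0.03, -0.43, 0], "roll": -0.2}
    - {"offset": [0.06, -0.445, 0], "roll": -0.2}

```text
time_s: 41.45
position: [0.5091, -0.1652, 0.221]
eef_rot: [0.0, 0.025, 1.0, -0.0]
contact_force: [-0.2, 0.2, 1.0]
grip_width: 0.0511
```

```bash
python3 look.py q 200 220 340 345 5 ; python3 look.py q2 290 130 430 235 5
```

```text
41.45 [-0.19302769  0.16563101  1.04260899] [ 0.50909514 -0.16518793  0.22102716] 1.520774906259819 0.051084997759832676
41.55 [ 0.03016001  0.85934458 -0.08119201] [ 0.51027588 -0.16380974  0.22006717] 1.5218100226892117 0.0512317866585336
```

View pics/s_q.png

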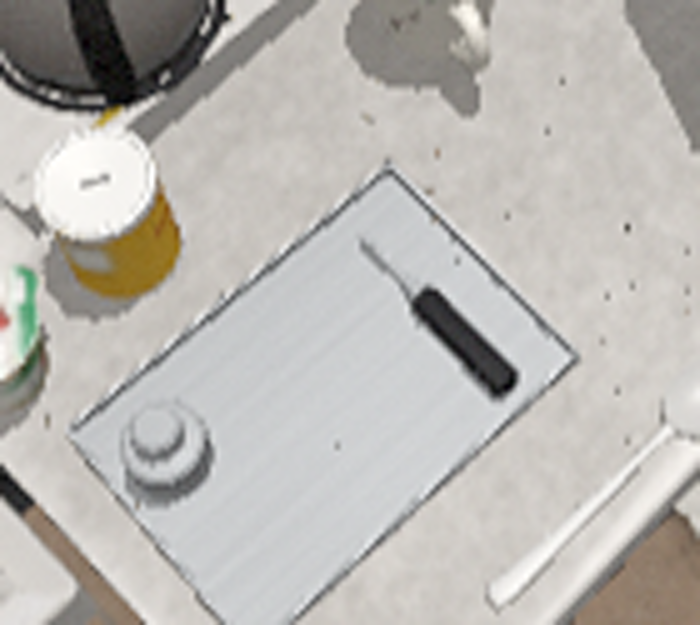

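View pics/s_q2.png

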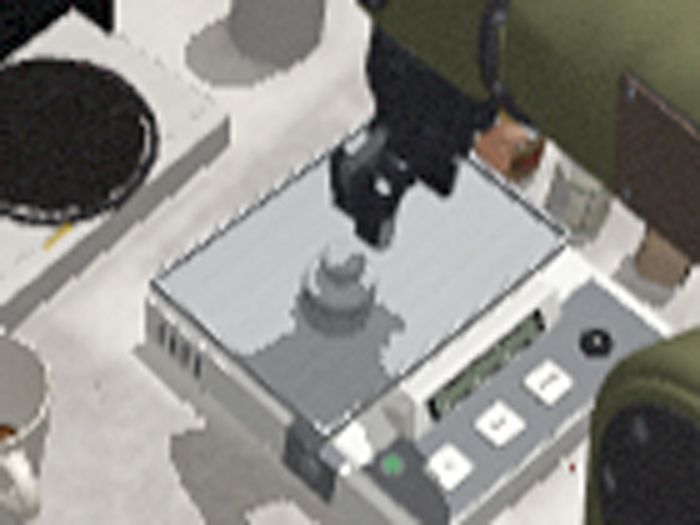

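Emit:
step_arm:
  moves:
    - {"offset": [0.02, 0, 0], "roll": 0}
    - {"offset": [0.037, 0, -0.01], "roll": 0}
    - {"offset": [0.037, 0, -0.04], "roll": 0}
    - {"offset": [0.037, 0, -0.06], "roll": 0}
    - {"offset": [0.037, 0, -0.06], "roll": 0}
    - {"offset": [0.037, 0, -0.06], "roll": 0}

```text
time_s: 42.25
position: [0.5454, -0.1613, 0.162]
eef_rot: [0.0, 0.023, 1.0, -0.0]
contact_force: [-0.5, -0.6, 0.8]
grip_width: 0.0512
```

Emit:
step_arm:
  moves:
    - {"offset": [0, -0.004, -0.01], "roll": 0}
    - {"offset": [0, -0.004, -0.02], "roll": 0}
    - {"offset": [0, -0.004, -0.032], "roll": 0}
    - {"offset": [0, -0.004, -0.032], "roll": 0}
    - {"offset": [0, -0.004, -0.032], "roll": 0}

```text
time_s: 42.75
position: [0.5455, -0.1657, 0.1287]
eef_rot: [-0.0, 0.023, 1.0, 0.0]
contact_force: [0.5, -0.3, 0.2]
grip_width: 0.0509
```

Emit:
step_arm:
  moves:
    - {"offset": [0, 0, 0], "roll": 0}
    - {"offset": [0, 0, 0], "roll": 0}
    - {"offset": [0, 0, 0], "roll": 0}
    - {"offset": [0, 0, 0], "roll": 0}
    - {"offset": [0, 0, 0], "roll": 0}
  fingers: 0

```text
time_s: 43.25
position: [0.5458, -0.1656, 0.1295]
eef_rot: [0.001, 0.023, 1.0, -0.0]
contact_force: [0.1, 3.4, 4.9]
grip_width: 0.0263
```

Emit:
step_arm:
  moves:
    - {"offset": [0, 0, 0.015], "roll": 0}
    - {"offset": [0, 0, 0.04], "roll": 0}
    - {"offset": [0, 0, 0.08], "roll": 0}
    - {"offset": [-0.02, 0.01, 0.095], "roll": 0}
    - {"offset": [-0.05, 0.02, 0.095], "roll": 0}
    - {"offset": [-0.08, 0.045, 0.095], "roll": 0}
    - {"offset": [-0.105, 0.08, 0.095], "roll": 0}
    - {"offset": [-0.12, 0.12, 0.095], "roll": 0}
    - {"offset": [-0.125, 0.16, 0.095], "roll": 0}
    - {"offset": [-0.125, 0.2, 0.095], "roll": 0}

```text
time_s: 44.25
position: [0.4194, 0.0355, 0.2237]
eef_rot: [-0.0, 0.024, 1.0, -0.0]
contact_force: [1.5, 0.2, -4.6]
grip_width: 0.026
```

Emit:
step_arm:
  moves:
    - {"offset": [0, 0.04, 0], "roll": 0}
    - {"offset": [0, 0.08, 0], "roll": 0.04}
    - {"offset": [0, 0.12, 0], "roll": 0.08}
    - {"offset": [0, 0.16, 0], "roll": 0.12}
    - {"offset": [0.005, 0.2, 0], "roll": 0.16}
    - {"offset": [0.015, 0.24, 0], "roll": 0.2}
    - {"offset": [0.03, 0.28, 0], "roll": 0.2}
    - {"offset": [0.055, 0.31, 0], "roll": 0.2}
    - {"offset": [0.073, 0.317, -0.02], "roll": 0.2}
    - {"offset": [0.073, 0.317, -0.05], "roll": 0.2}

```text
time_s: 45.25
position: [0.4951, 0.3524, 0.1733]
eef_rot: [0.001, -0.077, 0.997, 0.0]
contact_force: [-0.2, 0.4, -5.7]
grip_width: 0.0261
```

Emit:
step_arm:
  moves:
    - {"offset": [0, 0, -0.03], "roll": 0}
    - {"offset": [0, 0, -0.06], "roll": 0}
    - {"offset": [0, 0, -0.085], "roll": 0}
    - {"offset": [0, 0, -0.1], "roll": 0}
    - {"offset": [0, 0, -0.1], "roll": 0}
    - {"offset": [0, 0, -0.1], "roll": 0}

```text
time_s: 45.85
position: [0.4939, 0.3515, 0.0747]
eef_rot: [0.0, -0.077, 0.997, 0.0]
contact_force: [-0.3, -0.2, -3.9]
grip_width: 0.0262
```

```bash
python3 look.py r 200 250 340 345 5
```

```text
45.85 [-0.28175927 -0.16727829 -3.8824776 ] [0.49386588 0.35145204 0.07470365] 1.7239990058661268 0.026177370511308126
```

View pics/s_r.png

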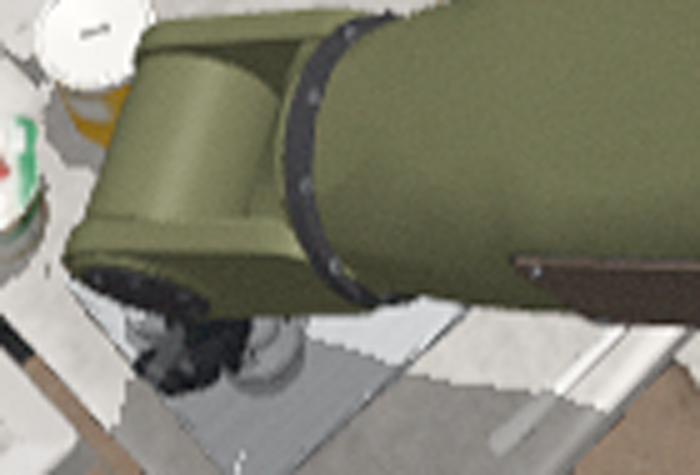

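Emit:
step_arm:
  moves:
    - {"offset": [0, 0, -0.006], "roll": 0}
    - {"offset": [0, 0, -0.009], "roll": 0}
    - {"offset": [0, 0, -0.01], "roll": 0}
    - {"offset": [0, 0, -0.011], "roll": 0}
    - {"offset": [0, 0, -0.011], "roll": 0}

```text
time_s: 46.45
position: [0.4937, 0.3514, 0.0632]
eef_rot: [0.0, -0.077, 0.997, 0.0]
contact_force: [-1.2, -0.1, -2.3]
grip_width: 0.0256
```

Emit:
step_arm:
  moves:
    - {"offset": [0, 0, -0.001], "roll": 0}
    - {"offset": [0, 0, -0.001], "roll": 0}
    - {"offset": [0, 0, -0.001], "roll": 0}

```text
time_s: 46.75
position: [0.4939, 0.3516, 0.063]
eef_rot: [0.001, -0.077, 0.997, 0.0]
contact_force: [-2.2, -0.8, 4.8]
grip_width: 0.0263
```

Emit:
step_arm:
  moves:
    - {"offset": [0, 0, 0], "roll": 0}
    - {"offset": [0, 0, 0], "roll": 0}
    - {"offset": [0, 0, 0], "roll": 0}
    - {"offset": [0, 0, 0], "roll": 0}
    - {"offset": [0, 0, 0.02], "roll": 0}
    - {"offset": [0, 0, 0.06], "roll": 0}
    - {"offset": [-0.01, 0, 0.1], "roll": 0}
    - {"offset": [-0.04, -0.04, 0.14], "roll": 0}
    - {"offset": [-0.07, -0.08, 0.16], "roll": 0}
    - {"offset": [-0.08, -0.13, 0.16], "roll": 0}
  fingers: 60

```text
time_s: 47.75
position: [0.4172, 0.2362, 0.2223]
eef_rot: [0.002, -0.078, 0.997, 0.001]
contact_force: [1.5, 0.2, -0.4]
grip_width: 0.0508
```

Emit:
step_arm:
  moves:
    - {"offset": [0, -0.05, 0], "roll": -0.05}
    - {"offset": [0, -0.1, 0], "roll": -0.1}
    - {"offset": [0, -0.15, 0], "roll": -0.15}
    - {"offset": [0, -0.2, 0], "roll": -0.2}
    - {"offset": [0, -0.25, 0], "roll": -0.2}
    - {"offset": [0, -0.3, 0], "roll": -0.2}
    - {"offset": [0, -0.35, 0], "roll": -0.2}
    - {"offset": [-0.005, -0.4, 0], "roll": -0.2}
    - {"offset": [-0.005, -0.438, 0], "roll": -0.2}
    - {"offset": [-0.005, -0.438, 0], "roll": -0.2}

```text
time_s: 48.75
position: [0.4128, -0.2051, 0.2201]
eef_rot: [0.0, 0.025, 1.0, -0.0]
contact_force: [-0.7, 0.3, 0.2]
grip_width: 0.0511
```

```bash
python3 look.py s 200 220 340 345 5 ; python3 look.py s2 290 130 430 235 5
```

```text
48.75 [-0.72437494  0.28297101  0.2329647 ] [ 0.41278396 -0.20509802  0.22008852] 1.519831950701863 0.05114915701470867
48.85 [-0.09885529 -0.43760568  0.54616264] [ 0.41301134 -0.20189748  0.21996964] 1.5222907036817568 0.05114220105399017
```

View pics/s_s.png

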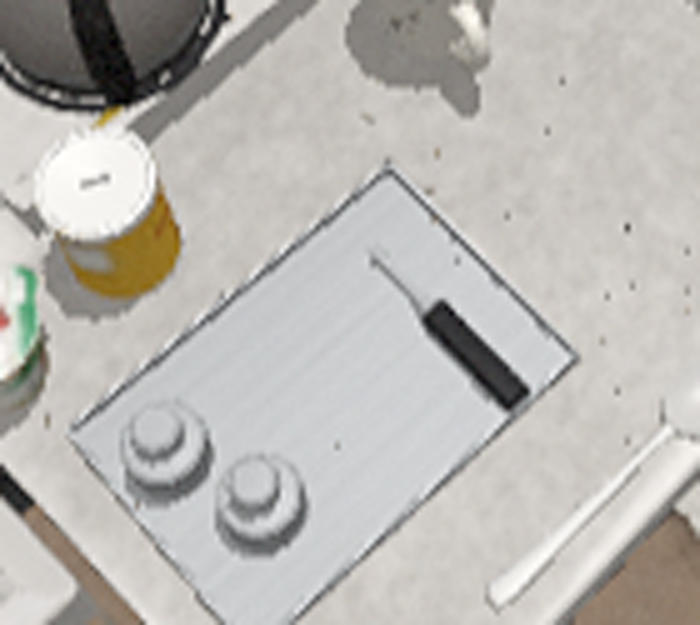

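View pics/s_s2.png

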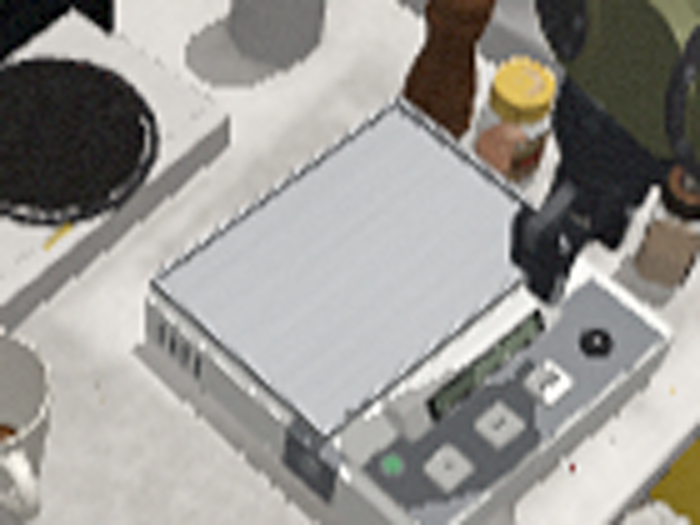

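Emit:
step_arm:
  moves:
    - {"offset": [-0.004, -0.015, -0.03], "roll": 0}
    - {"offset": [-0.004, -0.015, -0.07], "roll": 0}
    - {"offset": [-0.004, -0.015, -0.1], "roll": 0}
    - {"offset": [-0.004, -0.015, -0.12], "roll": 0}
    - {"offset": [-0.004, -0.015, -0.12], "roll": 0}
    - {"offset": [-0.004, -0.015, -0.12], "roll": 0}
  fingers: 0

```text
time_s: 49.55
position: [0.4097, -0.216, 0.1009]
eef_rot: [0.0, 0.023, 1.0, -0.0]
contact_force: [-0.0, 0.0, 0.9]
grip_width: 0.0002
```

```bash
python3 look.py u 330 160 430 235 8
```

```text
49.55 [-0.01189309  0.03355083  0.88419658] [ 0.40972786 -0.21595022  0.10089287] 1.5253430132760064 0.0001721562301292638
```

View pics/s_u.png

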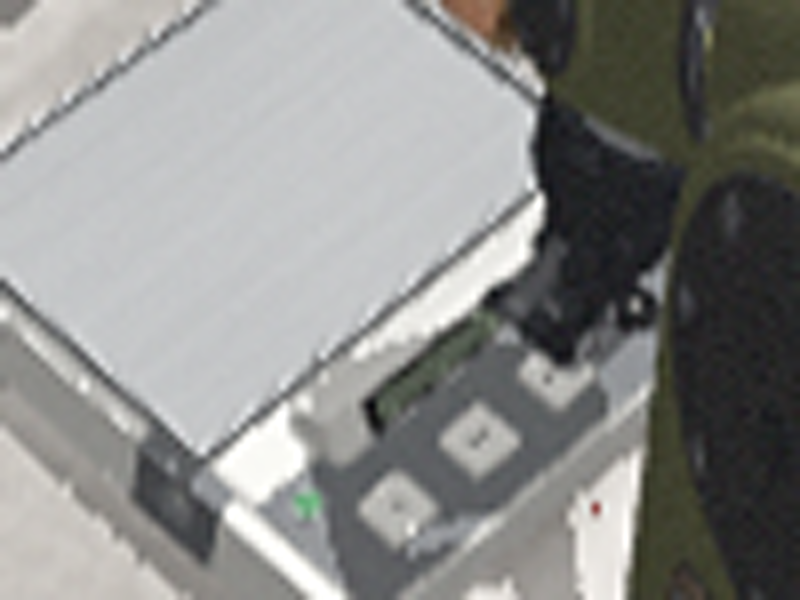

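Three-dot key under the fingers, platter empty, and the power key clear. Pressing.

Emit:
step_arm:
  moves:
    - {"offset": [0, 0, -0.008], "roll": 0}
    - {"offset": [0, 0, -0.014], "roll": 0}
    - {"offset": [0, 0, -0.017], "roll": 0}
    - {"offset": [0, 0, -0.02], "roll": 0}
    - {"offset": [0, 0, -0.02], "roll": 0}
    - {"offset": [0, 0, -0.02], "roll": 0}

```text
time_s: 50.25
position: [0.4093, -0.2166, 0.0808]
eef_rot: [-0.0, 0.023, 1.0, 0.0]
contact_force: [-5.5, 3.9, 15.2]
grip_width: 0.0005
```

Emit:
step_arm:
  moves:
    - {"offset": [0, 0, 0], "roll": 0}
    - {"offset": [0, 0, 0], "roll": 0}
    - {"offset": [0, 0, 0.03], "roll": 0}
    - {"offset": [0, 0, 0.07], "roll": 0}
    - {"offset": [-0.01, 0.03, 0.11], "roll": 0}
    - {"offset": [-0.03, 0.08, 0.14], "roll": 0}
    - {"offset": [-0.04, 0.13, 0.14], "roll": 0}
    - {"offset": [-0.04, 0.18, 0.14], "roll": 0}
    - {"offset": [-0.04, 0.22, 0.14], "roll": 0}
    - {"offset": [-0.04, 0.22, 0.14], "roll": 0}
  fingers: 50

```text
time_s: 51.25
position: [0.3687, 0.0077, 0.2204]
eef_rot: [0.0, 0.02, 1.0, 0.0]
contact_force: [0.6, -0.5, 0.2]
grip_width: 0.0425
```

```bash
python3 look.py v 240 245 320 305 10 240 190 320 250 10
```

```text
51.25 [ 0.57014537 -0.50756775  0.24708159] [0.36874135 0.00774634 0.22035036] 1.5303123456711485 0.04245442243166031
```

View pics/s_v.png

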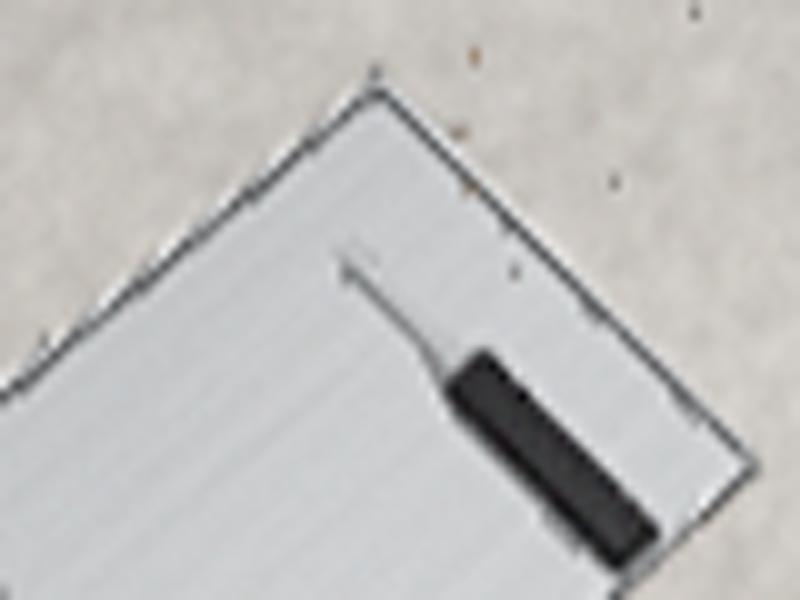

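View pics/t_v.png

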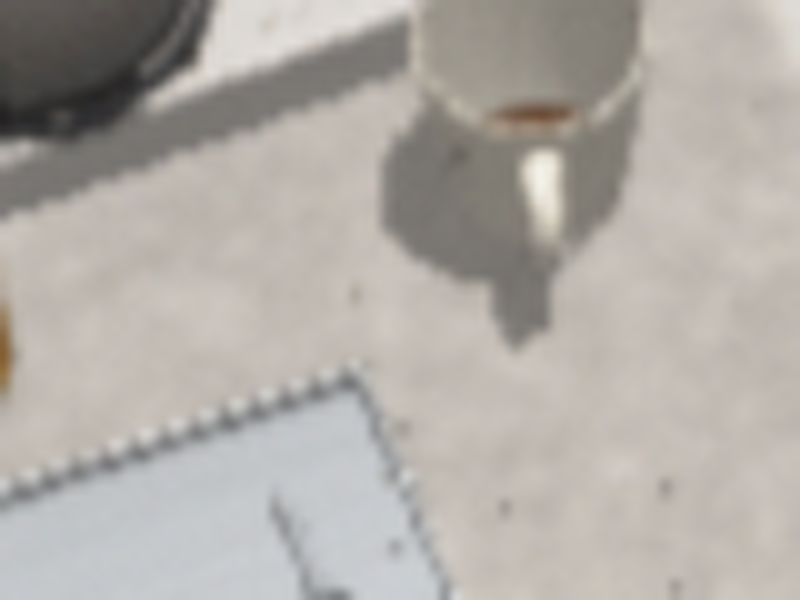

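Run:
```python
from h import *
S=grab("side");T=grab("top")
r=lambda a:np.round(np.array(a)*1000,1)
def an(d,x0,y0,x1,y1,z):
    g=d["image"].max(axis=2)
    m=np.zeros(g.shape,np.uint8); m[y0:y1,x0:x1]=g[y0:y1,x0:x1]<110
    n,l,st,c=cv2.connectedComponentsWithStats(m,connectivity=8); k=1+np.argmax(st[1:,4]); print(st[k],c[k])
    ys,xs=np.where(l==k); P=np.array([onz(d,x,y,z)[:2] for x,y in zip(xs,ys)])
    mu=P.mean(0); w,v=np.linalg.eigh(np.cov((P-mu).T)); a=v[:,1]*np.sign(v[0,1]); t=(P-mu)@a
    print(r(mu),np.arctan2(a[1],a[0]),r([t.min(),t.max()]),r(mu+t.min()*a)); return c[k]
a=an(S,275,270,315,308,.0125); b=an(T,260,235,300,290,.0125)
x,e=tri([ray(S,*a),ray(T,*b)]); print(r(x),r(e))
print(r(onz(S,240+(345.5)/10-.5,245+27-.5,.0115)))
crop(T,240,220,320,280,10,"pics/t_w.png")
```

```text
[284 280  22  22 168] [294.60119048 290.85119048]
[470.6 207.9] -0.05266775702756244 [-38.2  40.5] [432.4 209.9]
[271 250  10  19  92] [275.63043478 258.72826087]
[467.7 207.1] -0.050141443458220004 [-41.6  40.5] [426.2 209.2]
[4.739e+02 2.052e+02 1.000e-01] [0.3 0.3]
[560.2 207.5  11.5]
```

View pics/t_w.png

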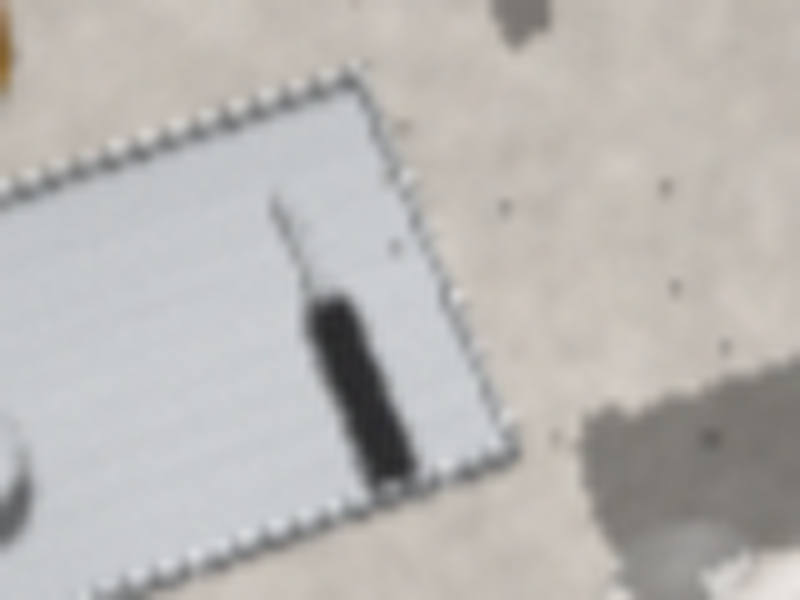

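Run:
```python
from h import *
S=grab("side","pics/final.png")
d0=cv2.imread("pics/side0.png")
crop(S,190,130,440,330,3,"pics/final_c.png")
o=monitor.get_obs(); print(o['time_s'],o['contact_force'],o['dq'].round(3))
```

```text
51.5 [ 0.57344216 -0.44724937 -0.30462313] [-0.009  0.002  0.001  0.     0.002  0.006]
```

View pics/final_c.png

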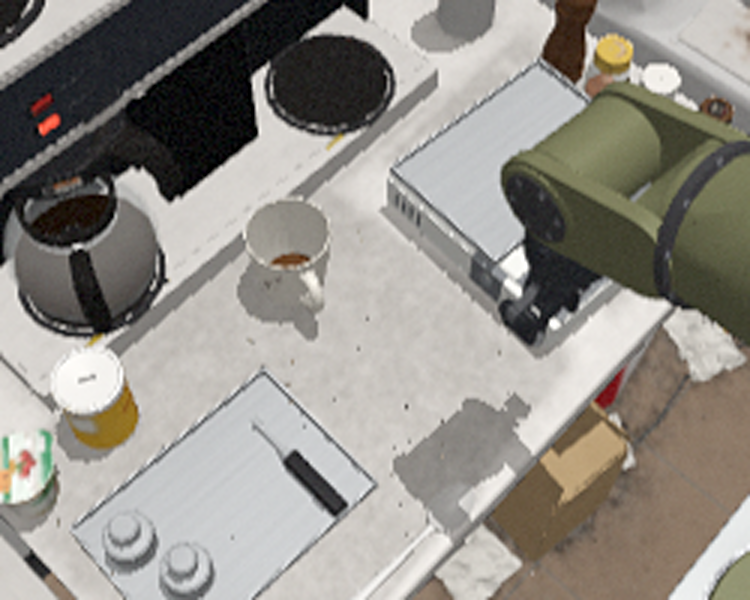

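```bash
python3 -c "
from cell import manip
print(manip.finish_job())"
```

```text
the job is handed in; nothing more can be done
None
```

The calibration sequence is done, and I handed the job in at about 51 s of the 210 s allowed.

**What I did**
1. With the platter empty, I pushed the stylus into the hole. The force followed the button's spring and then jumped to about 12 N at its stop, where I held it for about 1.2 s.
2. I laid the stylus in the tray and pressed the one-dot key (about 12 N at the bottom).
3. I stood both weights on the platter (only two were there), let go and pressed the two-dot key (peak 26 N).
4. I returned both weights to the tray and pressed the three-dot key (15 N) with the platter empty.

**Last checks**
- **Weights:** the pictures show both standing in the tray.
- **Scale and bystanders:** the platter was empty at the three-dot press. The power key was never touched, and the things left standing looked undisturbed. jar2 and jar3 were partly hidden by the arm in the last picture.
- **Robot:** it stood clear and touched nothing.

**What disagreed or stayed uncertain**
- **Stylus:** it was knocked about 1 cm towards the tray's front wall while the arm was away. It still lies inside the tray, with its tail close to the wall, so I left it.
- **Heights:** the two cameras stand close together, so their heights were off by 10 to 50 mm. I used the heights given in the text and confirmed them by touch.
- **Button:** the arm blocked both cameras during the push, so that step rests on the position worked out beforehand and the force readings.

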